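# Open the staining dish under the magnifier and lift out the slide rack

## Task

Open the steel staining dish that stands under the swing arm magnifier: tip the loose lid up by its upright tab until the tab end has risen a good 2 cm while the back edge still rests on the rim, then lift the lid off and lay it flat, right way up, on the white tile shelf. Then lift the slide rack out of the dish by its handle, keeping it upright, and stand it on the same tile beside the lid. Set both down without dropping them, let nothing touch the magnifier, and leave everything else standing where it is.

Things in the scene. Friction and masses are not known exactly. Their poses are not given: they have to be found in the camera images.
- dish: Open rectangular stainless steel staining dish, fixed to the bench: 110 mm (x) by 90 mm (y) outside, rim 74 mm high, walls and floor 4 mm thick, on a 150 by 126 by 4 mm dark steel foot plate. Origin: centre of its underside, at bench level; z up. Its -x side (the near side, with the lid's tab) faces the robot, within 0.3 rad of yaw.
- dish_back (a point): Middle of the dish's back (+x) rim: the top of its outer edge, 55 mm from the dish's centre, 74 mm high.
- lid: Loose light metal lid (about 0.2 kg) on the dish rim: plate 114 (x) by 94 (y) by 4 mm, with a 98 by 78 mm plug, 3 mm deep, under it that fits loosely (2 mm all round) inside the rim. Origin: centre of the plate's underside (the seating plane; 3 mm above a flat surface it is laid on). Axes as the dish's; upright tab on its near (-x) end.
- lid_tab (a point): Grip point of the lid's upright metal tab: 42 mm towards -x from the lid's centre, 22 mm above the seating plane. The tab is 26 mm (x) by 12 mm thick (y), rising from 4 mm to 34 mm above the seating plane.
- lid_back (a point): Middle of the lid's back (+x) edge, on the plate's underside, 55 mm from the lid's centre, directly over dish_back while seated.
- rack: Loose steel slide rack (about 0.22 kg) with five glass slides, standing on the dish's floor under the lid: 84 mm (x) by 46 mm (y), body 34 mm high, 64 mm high over its handle. Origin: centre of its underside; z up, axes as the dish's. It has a few mm of play in the dish.
- rack_grip (a point): Grip point of the rack's upright central handle, 56 mm above the rack's underside on its centre. The handle is 26 mm (x) by 12 mm thick (y), from 34 to 64 mm above the underside.
- tile: White ceramic tile shelf, fixed, left or right of the dish: 260 mm (x) by 170 mm (y), flat top 30 mm above the bench, on two steel rails. Origin: centre of the underside at bench level.
- magnifier: Fixed steel swing arm magnifier. Origin: on the bench under the lens centre; x axis from lens to pivot base. Level lens ring, 140 mm across, 185 to 199 mm above the bench, over the back half of the dish; its near edge is 5 mm beyond the dish's centre, so a hand over the rack must lean back towards the robot. Base 96 mm wide at x = 170 mm, post 270 mm high; the arm slopes from it to the ring.
- tube_rack: Fixed white tube rack with two green culture tubes, on the other side of the dish from the tile: 60 (x) by 140 (y) mm, 124 mm high over the tubes. Origin: centre of the underside. Bystander.
- petri_stack: Bystander: stack of three small clear petri dishes, 60 mm across, 46 mm high. Origin: centre of the underside.
- loop_holder: Bystander: blue round inoculating loop holder, 64 mm across, 120 mm high with the loops. Origin: centre of the underside.
- bunsen_foot: Bystander: chrome bunsen stand foot, 80 mm across, with a 112 mm high barrel. Origin: centre of the underside.
- spatula: Bystander: small steel lab spatula, a 150 mm long, 8 mm thick rod with a flat blade, lying on the bench just in front of the dish. Origin: its middle.
- reagent: Bystander: amber glass bottle, 60 mm across, 130 mm high, on the left of the bench. Origin: centre of the underside.
Mind the look-alikes: they are no part of the job. Several things have the shape of the lid; the one meant has the colours described above.

How it is judged (in metres and radians):
On the way, in this order (a step that is already met when the one before it is completed fails the run):
1. the lid is tipped up by at least 0.15 rad (tab end about 15 mm up) with its back edge still on the dish's back rim (within 8 mm in height, 20 mm sideways) (angle between lid's own z axis and vertical above 0.15 rad and z of lid_back in the frame of dish below 0.082 m and z of lid_tab in the frame of dish above 0.108 m and horizontal distance between lid_back and dish_back below 0.02 m), for 0.1 s.
2. the lid lies flat on the tile, right way up and released (x of lid in the frame of tile between -0.12 and 0.12 m and y of lid in the frame of tile between -0.075 and 0.075 m and z of lid in the frame of tile between 0.029 and 0.037 m and angle between lid's own z axis and vertical below 0.08 rad and contact force between the fingers and lid below 0.1 N and linear speed of lid below 0.03 m/s), for 0.3 s.
3. the slide rack is clear of the dish, upright (z of rack in the frame of dish above 0.074 m and angle between rack's own z axis and vertical below 0.5 rad), for 0.1 s.
At the end, for the whole second after the job is handed in: The lid lies flat (within 0.08 rad), right way up, and the slide rack stands upright (within 0.08 rad), both resting directly on the tile's top (height within 4 mm), their centres over the tile at least 10 mm in from its edges, both released and at rest (all of step 2 and x of rack in the frame of tile between -0.12 and 0.12 m and y of rack in the frame of tile between -0.075 and 0.075 m and z of rack in the frame of tile between 0.026 and 0.034 m and angle between rack's own z axis and vertical below 0.08 rad and contact force between the fingers and rack below 0.1 N and linear speed of rack below 0.03 m/s); the robot touches nothing.
It fails at once if the magnifier is touched (over 1 N) by the robot or by anything it carries (contact force between magnifier and anything else above 1 N).
It fails at once if the rack is tipped more than 0.5 rad (angle between rack's own z axis and vertical above 0.5 rad).
It fails at once if the lid or the rack is dropped or thrown (faster than 0.5 m/s while not held) ((linear speed of lid above 0.5 m/s and contact force between the fingers and lid below 0.1 N) or (linear speed of rack above 0.5 m/s and contact force between the fingers and rack below 0.1 N)).
It fails at once if a bystander is moved by more than 30 mm, or the tube rack is struck (over 5 N) (distance of any of petri_stack, loop_holder, bunsen_foot, spatula, reagent from where it was at the start of the episode above 0.03 m or contact force between tube_rack and anything else above 5 N).
It also fails if it takes over 61 s, if anything falls off the work surface, if the arm or the gripper's body presses on something with over 40 N, if the wrist force passes 120 N, or if a joint passes its speed limit or range.

## Robot

A 7-joint arm with a two-finger parallel gripper is mounted at the origin on the work surface. World frame = base frame: x ahead of the robot, y to its left, z up, the work surface at z = 0. Lengths are in mm, angles in rad, forces in N, time in s.
With the tool pointing down it reaches from about 400 to 875 mm from the base axis. Payload 6.5 kg.
Tool frame: the origin (TCP) lies at the very end of the fingers, on their centre line; the grasp point (between the pads) lies 19 mm behind it (arm.grip_point_offset is the distance from the TCP to the grasp point, in mm); z points along the fingers, y is the line along which they close (so a half turn about z gives the same grasp; the last joint's range is limited). The gripper opens to 88 mm and grips with 3 to 60 N. Pads are 18 mm wide; open, the fingers measure 123 mm over their backs; the gripper's body (75 mm by 187 mm) begins 45 mm behind the grasp point.
Start: joints at [1.178, 0.536, -0.004, 1.538, 0.003, 1.067, -0.071], TCP at [208.655, -615.592, 238.716] pointing down, gripper open.
Joint ranges: [-2.7, 2.7], [-0.37, 2.16], [-1.27, 1.26], [0.24, 2.4], [-1.31, 4.45], [0.19, 1.91], [-2.76, 2.76]. Speed limits (rad/s): [2.39, 2.39, 3.14, 3.14, 3.14, 3.14, 3.14].

## Interface

Orientations are given as a unit quaternion [w, x, y, z].
In Python, from station import arm, camera gives the robot as it stands. The module is installed in compiled form; this text tells all that it offers.
- The arm moves only by the tool send_rows, never from a script. Its argument "rows" is a list of rows, each an object of numbers: "gripper": the finger opening in m, from 0 to 0.0881; "tx", "ty", "tz": the shift along the tool's x, y, z in m; "turn": the turn about the tool's z in degrees. A call has 1 to 10 rows; each row is the pose to reach, as a shift and turn from the pose commanded when the call began, along the tool's axes at that moment; what a row does not reach only later rows make up. A row lasts 1/8 s, in which the tool goes at most 62.5 mm and 10.7 degrees, less where a joint would pass 70% of its speed; a pose out of reach is approached as far as the arm can. A call with a gripper value outside its range is refused whole. The fingers move at their own pace and stop on an object; "newtons" is the grip in N (left out, the last holds). Time passes only in rows, so rows that repeat a pose let the fingers close. It gives the time, the measured TCP pose, the force, the opening and the grip force at its end, in the units of the state.
- arm.get_obs(): the state, without advancing time (a new reading comes with each control period).
- camera(name): name is "scene" or "top" or "wrist"; returns a dict with "frame" (400x640x3 uint8, red, green, blue), "z_map" (400x640 float32, mm along the optical axis (not along the pixel's ray), 0 where there is no reading), "K" (3x3 intrinsics, pixels), "distortion" ([k1, k2, p1, p2, k3] as OpenCV has them; the pictures are not rectified), "extrinsics" (4x4, takes a point from world to camera coordinates). Camera axes: x right, y down, z forward; pixel columns grow to the right and rows downward; lengths in mm; the calibration is good to about 2 mm. A picture is of the moment at which its call begins.
- arm.job_done(): hands the job in; it is judged then, once.
The state is a dict: "clock": time; "joint_pos": joint angles; "qvel": joint speeds; "joint_efforts": joint torques, N m; "tcp_pos": TCP position; "tool_rot": TCP orientation; "force": force on the tool from outside, world axes, zero at the start; "moment": the same for the moment, N m; "grip_width": opening from 0.0 (shut) to 1.0 (fully open); "gripper_force": force on a finger pad.
Only numpy, scipy, OpenCV 4.12 (cv2) and the standard library are available. Lean on these libraries where they do the work, as an engineer would, in place of code of your own. Each camera call takes 0.05 s, during which the arm holds its last target. There are 200 camera calls.

## Working session

There is one attempt and no reset: what is moved stays moved. The work goes in short steps, Python scripts to look and compute and a tool call to move; the robot and the scene stay as the last step left them, time stands still between calls to the robot, and variables do not carry over. Pictures are saved under pics/ and viewed, at most 10 in all, crops included, and the job is handed in when it is done.

Besides the shell and the picture viewer there is one more tool, called after "Request:" by a JSON object that holds its "fn" and its "kwargs", one argument or row to a line. send_rows: Moves the arm, as the interface text tells. Its arguments: {"type":"object","properties":{"rows":{"type":"array"},"newtons":{"type":"number"}},"required":["rows"]}

```bash
mkdir -p pics; cat > h.py <<'E'
import numpy as np, cv2, pickle
from station import arm, camera
def grab(n):
    c=camera(n); cv2.imwrite(f'pics/{n}_{np.random.randint(1e6)}.png',c['frame'][:,:,::-1]); return c
def world(c,pts):
    pts=np.array(pts,float).reshape(-1,2)
    u=cv2.undistortPoints(pts.reshape(-1,1,2),c['K'],np.array(c['distortion'])).reshape(-1,2)
    z=np.array([c['z_map'][int(round(p[1])),int(round(p[0]))] for p in pts])
    P=np.c_[u*z[:,None],z]; E=np.array(c['extrinsics'])
    return (P-E[:3,3])@E[:3,:3]
def cloud(c):
    h,w=c['z_map'].shape; g=np.mgrid[0:h,0:w]; pts=np.c_[g[1].ravel(),g[0].ravel()]
    return world(c,pts).reshape(h,w,3)
E
python3 - <<'E'
from h import *
a=camera('scene');b=camera('top')
pickle.dump((a,b),open('first.pkl','wb'))
cv2.imwrite('pics/s0.png',a['frame'][:,:,::-1]);cv2.imwrite('pics/t0.png',b['frame'][:,:,::-1])
o=arm.get_obs();print(o,arm.grip_point_offset)
for c in(a,b):print(np.round(c['K'],1),c['distortion'],np.round(c['extrinsics'],3))
E
```

```text
{'clock': 0.1, 'joint_pos': array([ 1.17776762,  0.53709541, -0.00441022,  1.53869041,  0.00261818,
        1.06730555, -0.07120865]), 'qvel': array([ 6.97369996e-04, -1.86213304e-03, -1.26709536e-03, -4.06333786e-03,
        1.31659145e-03,  1.42050267e-03, -3.91252113e-06]), 'joint_efforts': array([ 3.61509083e-03, -5.72072446e+01,  9.94214751e-01, -2.52226496e+01,
       -5.61301550e-02,  1.35243509e-02,  2.54211500e-05]), 'tcp_pos': array([ 208.48037041, -615.11586183,  237.95643913]), 'tool_rot': array([-7.22001051e-04,  9.86673442e-01,  1.62711280e-01, -1.90554234e-04]), 'force': array([-0.96130398, -0.44310401,  0.09392577]), 'moment': array([-0.03027775, -0.01795173,  0.00611753]), 'gripper_force': 0.0, 'grip_width': 0.9995622612331697} 18.700000000000003
[[498.4   0.  321.5]
 [  0.  498.4 201.3]
 [  0.    0.    1. ]] [0.05169387 0.         0.         0.         0.        ] [[ 8.300000e-01  5.580000e-01  9.000000e-03 -4.745630e+02]
 [ 4.410000e-01 -6.470000e-01 -6.220000e-01 -1.401310e+02]
 [-3.410000e-01  5.200000e-01 -7.830000e-01  1.381184e+03]
 [ 0.000000e+00  0.000000e+00  0.000000e+00  1.000000e+00]]
[[508.6   0.  313.9]
 [  0.  508.6 204.4]
 [  0.    0.    1. ]] [-0.03319482  0.          0.          0.          0.        ] [[ 1.800000e-02 -1.000000e+00 -1.700000e-02  8.252200e+01]
 [-9.970000e-01 -1.700000e-02 -7.500000e-02  5.411230e+02]
 [ 7.400000e-02  1.900000e-02 -9.970000e-01  1.305049e+03]
 [ 0.000000e+00  0.000000e+00  0.000000e+00  1.000000e+00]]
```

View pics/s0.png

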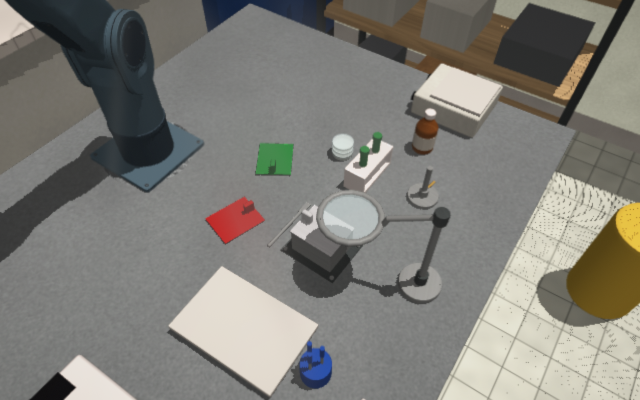

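View pics/t0.png

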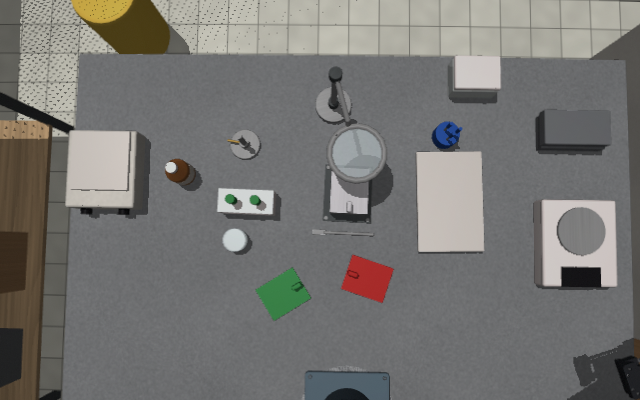

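Scene view: the steel dish and lid stand under the magnifier, with the tab at about (309,213). The lid look-alikes are red at (237,220) and green at (274,160).
Top view: the tab is at (349,208), the red look-alike at (367,278) and the green one at (283,293). The tile is at (450,202); the white box at (577,243) and the white case at (102,170) are not it. I choose the steel lid on the dish and check it in a crop while measuring.

```bash
cat > m.py <<'E'
from h import *
a,b=pickle.load(open('first.pkl','rb'))
C={'s':cloud(a),'t':cloud(b)}
def rect(P,n):
    r=cv2.minAreaRect(P[:,:2].astype(np.float32)); print(n,len(P),'c',np.round(r[0],1),'size',np.round(r[1],1),'ang',round(r[2],2),'z',np.round(np.percentile(P[:,2],[5,50,95]),1))
for k,W in C.items():
    f=(W[...,2]>0)|True
    box=lambda x0,x1,y0,y1,z0,z1:W[(W[...,0]>x0)&(W[...,0]<x1)&(W[...,1]>y0)&(W[...,1]<y1)&(W[...,2]>z0)&(W[...,2]<z1)]
    print(k)
    rect(box(420,820,-420,-140,20,40),'tile')
    rect(box(450,700,-130,70,70,88),'lid')
    rect(box(450,600,-130,70,95,118),'tab')
    rect(box(450,750,-130,70,2,12),'foot')
    rect(box(500,900,-140,90,180,206),'ring')
    for x,y in ([(309,213),(320,235),(230,330)] if k=='s' else [(349,208),(345,200),(450,202)]): print((x,y),np.round(W[y,x],1))
s=cv2.resize(a['frame'][170:290,250:410,::-1],(480,360),interpolation=2);t=cv2.resize(b['frame'][150:240,290:410,::-1],(480,360),interpolation=2)
cv2.imwrite('pics/c1.png',np.vstack([s,t])[:600])
cv2.imwrite('pics/c1.png',cv2.resize(np.hstack([s,t]),(800,300)))
E
python3 m.py
```

```text
s
tile 10121 c [ 588.9 -260.6] size [337.3 172.1] ang 1.35 z [25.8 29.  32.1]
lid 909 c [571.1   0.7] size [ 96.4 114.1] ang 88.52 z [73.7 76.7 80.1]
tab 69 c [529.2   1.9] size [25.  12.7] ang 0.81 z [ 96.5 105.1 108.5]
foot 1088 c [600.4 -30.1] size [298.9 199.5] ang 0.09 z [2.1 3.5 8.8]
ring 3102 c [692.2 -13.7] size [138.4 232.4] ang 84.61 z [191.1 194.4 198.5]
(309, 213) [535.    2.7 109.3]
(320, 235) [576.1 -13.9  76.2]
(230, 330) [ 537.9 -286.1   30.4]
t
tile 6699 c [ 585.1 -258.6] size [322.3 174.2] ang 1.64 z [24.6 29.1 33.5]
lid 1182 c [568.1   4.7] size [ 94.3 105.2] ang 88.04 z [73.2 77.2 81.2]
tab 57 c [530.8   6.2] size [11.9 24.9] ang 88.4 z [ 99.6 106.6 110. ]
foot 1259 c [599.7 -29.8] size [299.3 199.5] ang 0.01 z [2.2 3.9 8.4]
ring 2888 c [689.2  -7.7] size [137.9 225. ] ang 86.68 z [190.7 194.9 199.8]
(349, 208) [525.6   5.1 110. ]
(345, 200) [547.6  13.7  79. ]
(450, 202) [ 551.7 -261.4   22.9]
```

View pics/c1.png

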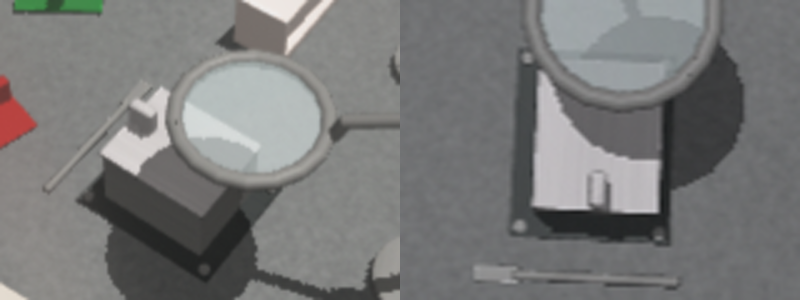

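The crop shows the steel lid with its upright tab at the near end of the dish, clear of the ring and with the spatula in front. Measured tab top is at z of about 109 (expected 108), near (530, 4). I'll fly there high up, with tool x along world x.

Request:
{"fn": "send_rows", "kwargs": {
  "rows": [
    {"gripper": 0.06,"tx": 0.46,"ty": -0.39,"tz": -0.1,"turn": 18.7},
    {"gripper": 0.06,"tx": 0.46,"ty": -0.39,"tz": -0.1,"turn": 18.7},
    {"gripper": 0.06,"tx": 0.46,"ty": -0.39,"tz": -0.1,"turn": 18.7},
    {"gripper": 0.06,"tx": 0.46,"ty": -0.39,"tz": -0.1,"turn": 18.7},
    {"gripper": 0.06,"tx": 0.46,"ty": -0.39,"tz": -0.1,"turn": 18.7},
    {"gripper": 0.06,"tx": 0.46,"ty": -0.39,"tz": -0.1,"turn": 18.7},
    {"gripper": 0.06,"tx": 0.46,"ty": -0.39,"tz": -0.1,"turn": 18.7},
    {"gripper": 0.06,"tx": 0.46,"ty": -0.39,"tz": -0.1,"turn": 18.7},
    {"gripper": 0.06,"tx": 0.46,"ty": -0.39,"tz": -0.1,"turn": 18.7},
    {"gripper": 0.06,"tx": 0.46,"ty": -0.39,"tz": -0.1,"turn": 18.7}
  ]
}}

```text
clock: 1.35
tcp_pos: [519.9, -95.9, 339.0]
tool_rot: [-0.0, 1.0, 0.001, 0.0]
force: [0.1, -0.5, 0.2]
grip_width: 0.686
gripper_force: 0.0
```

```bash
cat > m2.py <<'E'
from h import *
import sys
from scipy.spatial.transform import Rotation as R
o=arm.get_obs(); print(o['clock'],np.round(o['tcp_pos'],1),np.round(R.from_quat(np.roll(o['tool_rot'],-1)).as_matrix(),3).tolist(),np.round(o['joint_pos'],3))
c=camera('wrist');W=cloud(c);print('cam at',np.round(-c['extrinsics'][:3,:3].T@c['extrinsics'][:3,3],0))
pickle.dump(c,open('wrist.pkl','wb'));cv2.imwrite(f'pics/w_{int(o["clock"]*100)}.png',c['frame'][:,:,::-1])
a,b=pickle.load(open('first.pkl','rb'))
for n,V in (('wrist',W),('scene',cloud(a)),('top',cloud(b))):
    box=lambda x0,x1,y0,y1,z0,z1:V[(V[...,0]>x0)&(V[...,0]<x1)&(V[...,1]>y0)&(V[...,1]<y1)&(V[...,2]>z0)&(V[...,2]<z1)]
    for k,bx in (('tile',(420,700,-400,-140,25,36)),('lid',(480,640,-70,80,72,84)),('tab',(500,560,-30,40,100,118)),('ring',(560,712,-140,90,180,206)),('spat',(440,490,-100,110,4,15)),('dishfoot',(485,665,-80,85,2,7.5))):
        P=box(*bx)
        if len(P)<15: continue
        r=cv2.minAreaRect(P[:,:2].astype(np.float32)); print(n,k,len(P),'c',np.round(r[0],1),np.round(r[1],1),round(r[2],1),'z',np.round(np.percentile(P[:,2],[5,50,95]),1),'x',np.round(np.percentile(P[:,0],[1,99]),1),'y',np.round(np.percentile(P[:,1],[1,99]),1))
E
python3 m2.py
```

```text
1.35 [519.9 -95.9 339. ] [[1.0, 0.002, 0.0], [0.002, -1.0, 0.0], [0.0, -0.0, -1.0]] [ 0.295  0.243 -0.238  1.726  0.061  1.18  -1.527]
cam at [587. -97. 485.]
wrist tile 27769 c [ 561.3 -260.3] [277.9 171.1] 1.1 z [29.  30.4 31.8] x [426.7 680.9] y [-343.  -175.9]
wrist lid 4368 c [560.6   3.5] [94.  91.7] 88.0 z [77.2 78.6 79.9] x [515.5 595.3] y [-43.4  49.6]
wrist tab 285 c [530.   4.] [26.1 12.4] 0.7 z [102.5 107.9 109.4] x [517.1 542.8] y [-2.   9.6]
wrist ring 17329 c [618.9  -8. ] [ 84.7 137.1] 0.1 z [194.4 195.9 199.6] x [580.6 660.2] y [-73.8  55.9]
wrist spat 728 c [468.3  14.9] [162.1  13.6] 89.4 z [4.4 7.1 9.4] x [461.5 475.5] y [-64.2  94.3]
wrist dishfoot 1830 c [573.9   2.3] [163.7 177.8] 89.9 z [2.4 4.5 6.3] x [490.9 643.6] y [-77.2  77.4]
scene tile 9773 c [ 551.7 -261.9] [263.  171.4] 0.9 z [26.2 29.1 32. ] x [426.  680.5] y [-345.8 -178.5]
scene lid 887 c [571.1   0.7] [ 96.4 114.1] 88.5 z [73.9 76.7 79.9] x [515.1 626. ] y [-46.7  44.2]
scene tab 57 c [529.2   1.9] [25.  12.7] 0.8 z [101.5 105.9 108.6] x [517.2 541.4] y [-4.4  8.1]
scene ring 3009 c [645.4 -10.8] 
[... 167 characters left out ...]
.2]
scene dishfoot 621 c [574.8  -6.9] [180.8 141.9] 2.0 z [2.2 3.5 6.3] x [492.3 662.7] y [-73.  50.]
top tile 6194 c [ 562.1 -258.7] [275.7 173. ] 1.4 z [25.8 29.3 33.4] x [426.4 681.7] y [-343.1 -174.5]
top lid 1156 c [568.1   4.7] [ 94.3 105.2] 88.0 z [73.5 77.2 81.2] x [515.8 611.1] y [-40.9  51.2]
top tab 53 c [530.9   6.2] [11.9 24.8] 87.7 z [103.  106.8 110. ] x [518.4 543.2] y [ 0.1 12.2]
top ring 2852 c [644.4  -5.2] [135.  137.2] 0.8 z [190.8 194.9 199.8] x [581.4 708.5] y [-70.3  59.1]
top spat 193 c [463.7   1.4] [199.4  44.5] 89.6 z [ 4.2  5.9 10.4] x [442.1 485.1] y [-90.4  95.9]
top dishfoot 663 c [573.8   2.9] [177.4 164.2] 0.3 z [2.2 4.  6.9] x [486.8 652.5] y [-77.   80.9]
```

Three views agree: tab at (530, 4) with top z 108, lid centre about (571, 3), yaw about -1.5°. The ring's near edge is at x of about 577, and the tile is centred at (553, -260) with its top at z 30. The rack needs a leaning hand, but the rows have no tilt, so I'll test whether a pose at the edge of reach leans the tool. This is in free space, straight up.

Request:
{"fn": "send_rows", "kwargs": {
  "rows": [
    {"tz": -0.6},
    {"tz": -0.6},
    {"tz": -0.6},
    {"tz": -0.6},
    {"tz": -0.6},
    {"tz": -0.6},
    {"tz": -0.6},
    {"tz": -0.6},
    {"tz": -0.6},
    {"tz": -0.6}
  ]
}}

```text
validation failed for argument at $.ro...
```

```bash
cat > st.py <<'E'
from h import *
from scipy.spatial.transform import Rotation as R
o=arm.get_obs(); print(o['clock'],np.round(o['tcp_pos'],1),np.round(R.from_quat(np.roll(o['tool_rot'],-1)).as_matrix(),3).tolist(),np.round(o['joint_pos'],3),np.round(o['force'],1),o['grip_width']*88.1,o['gripper_force'])
E
python3 st.py
```

```text
1.4 [523.  -89.2 339.9] [[1.0, 0.01, 0.004], [0.01, -1.0, 0.004], [0.004, -0.004, -1.0]] [ 0.29   0.245 -0.245  1.722  0.059  1.18  -1.531] [2.9 5.4 1.2] 60.263935772057565 0.0
```

Request:
{"fn": "send_rows", "kwargs": {
  "rows": [
    {"gripper": 0.06,"tx": 0,"ty": 0,"tz": -0.6,"turn": 0},
    {"gripper": 0.06,"tx": 0,"ty": 0,"tz": -0.6,"turn": 0},
    {"gripper": 0.06,"tx": 0,"ty": 0,"tz": -0.6,"turn": 0},
    {"gripper": 0.06,"tx": 0,"ty": 0,"tz": -0.6,"turn": 0},
    {"gripper": 0.06,"tx": 0,"ty": 0,"tz": -0.6,"turn": 0},
    {"gripper": 0.06,"tx": 0,"ty": 0,"tz": -0.6,"turn": 0},
    {"gripper": 0.06,"tx": 0,"ty": 0,"tz": -0.6,"turn": 0},
    {"gripper": 0.06,"tx": 0,"ty": 0,"tz": -0.6,"turn": 0},
    {"gripper": 0.06,"tx": 0,"ty": 0,"tz": -0.6,"turn": 0},
    {"gripper": 0.06,"tx": 0,"ty": 0,"tz": -0.6,"turn": 0}
  ]
}}

```text
clock: 2.65
tcp_pos: [500.8, -94.8, 700.5]
tool_rot: [0.007, 0.999, 0.0, 0.037]
force: [-0.2, 0.1, -0.3]
grip_width: 0.677
gripper_force: 0.0
```

```bash
python3 st.py
```

```text
2.65 [500.8 -94.8 700.5] [[0.997, 0.0, 0.073], [0.001, -1.0, -0.013], [0.073, 0.013, -0.997]] [-0.341  0.149  0.559  1.03  -0.086  1.908 -1.392] [-0.2  0.1 -0.3] 59.63192471133183 0.0
```

The tool does lean, with the fingers pointing forward, which is the direction I need. I'll push further to about 0.4 rad.

Request:
{"fn": "send_rows", "kwargs": {
  "rows": [
    {"gripper": 0.06,"tx": 0.1,"ty": 0,"tz": -0.3,"turn": 0},
    {"gripper": 0.06,"tx": 0.1,"ty": 0,"tz": -0.3,"turn": 0},
    {"gripper": 0.06,"tx": 0.1,"ty": 0,"tz": -0.3,"turn": 0},
    {"gripper": 0.06,"tx": 0.1,"ty": 0,"tz": -0.3,"turn": 0},
    {"gripper": 0.06,"tx": 0.1,"ty": 0,"tz": -0.3,"turn": 0},
    {"gripper": 0.06,"tx": 0.1,"ty": 0,"tz": -0.3,"turn": 0}
  ]
}}

```text
clock: 3.4
tcp_pos: [529.7, -86.8, 731.9]
tool_rot: [0.013, 0.997, 0.0, 0.075]
force: [1.2, 0.1, -1.1]
grip_width: 0.68
gripper_force: 0.0
```

```bash
python3 st.py
```

```text
3.4 [529.7 -86.8 731.9] [[0.989, -0.002, 0.15], [0.002, -1.0, -0.026], [0.15, 0.026, -0.988]] [-0.287  0.185  0.497  0.915 -0.097  1.909 -1.414] [ 1.2  0.1 -1.1] 59.919525159415855 0.0
```

Request:
{"fn": "send_rows", "kwargs": {
  "rows": [
    {"gripper": 0.06,"tx": 0.3,"ty": 0,"tz": -0.6,"turn": 0},
    {"gripper": 0.06,"tx": 0.3,"ty": 0,"tz": -0.6,"turn": 0},
    {"gripper": 0.06,"tx": 0.3,"ty": 0,"tz": -0.6,"turn": 0},
    {"gripper": 0.06,"tx": 0.3,"ty": 0,"tz": -0.6,"turn": 0},
    {"gripper": 0.06,"tx": 0.3,"ty": 0,"tz": -0.6,"turn": 0},
    {"gripper": 0.06,"tx": 0.3,"ty": 0,"tz": -0.6,"turn": 0},
    {"gripper": 0.06,"tx": 0.3,"ty": 0,"tz": -0.6,"turn": 0},
    {"gripper": 0.06,"tx": 0.3,"ty": 0,"tz": -0.6,"turn": 0},
    {"gripper": 0.06,"tx": 0.3,"ty": 0,"tz": -0.6,"turn": 0},
    {"gripper": 0.06,"tx": 0.3,"ty": 0,"tz": -0.6,"turn": 0}
  ]
}}

```text
clock: 4.65
tcp_pos: [531.7, -39.4, 784.9]
tool_rot: [0.02, 0.991, 0.001, 0.132]
force: [-0.1, 0.1, 0.1]
grip_width: 0.681
gripper_force: 0.0
```

```bash
python3 st.py
```

```text
4.65 [531.7 -39.4 784.9] [[0.965, -0.003, 0.261], [0.007, -0.999, -0.039], [0.261, 0.04, -0.964]] [-0.3    0.151  0.354  0.825 -0.026  1.909 -1.537] [-0.1  0.1  0.1] 59.98228621563631 0.0
```

Request:
{"fn": "send_rows", "kwargs": {
  "rows": [
    {"gripper": 0.06,"tx": 0.3,"ty": 0,"tz": -0.6,"turn": 0},
    {"gripper": 0.06,"tx": 0.3,"ty": 0,"tz": -0.6,"turn": 0},
    {"gripper": 0.06,"tx": 0.3,"ty": 0,"tz": -0.6,"turn": 0},
    {"gripper": 0.06,"tx": 0.3,"ty": 0,"tz": -0.6,"turn": 0},
    {"gripper": 0.06,"tx": 0.3,"ty": 0,"tz": -0.6,"turn": 0},
    {"gripper": 0.06,"tx": 0.3,"ty": 0,"tz": -0.6,"turn": 0},
    {"gripper": 0.06,"tx": 0.3,"ty": 0,"tz": -0.6,"turn": 0},
    {"gripper": 0.06,"tx": 0.3,"ty": 0,"tz": -0.6,"turn": 0},
    {"gripper": 0.06,"tx": 0.3,"ty": 0,"tz": -0.6,"turn": 0}
  ]
}}

```text
clock: 5.78
tcp_pos: [552.0, -26.7, 818.3]
tool_rot: [0.023, 0.985, 0.002, 0.171]
force: [-0.3, -0.3, 1.1]
grip_width: 0.682
gripper_force: 0.0
```

```bash
python3 st.py
```

```text
5.775 [552.  -26.7 818.3] [[0.942, -0.005, 0.336], [0.011, -0.999, -0.045], [0.336, 0.046, -0.941]] [-0.435  0.193  0.556  0.72  -0.094  1.909 -1.52 ] [-0.3 -0.3  1.1] 60.07244531733592 0.0
```

Request:
{"fn": "send_rows", "kwargs": {
  "rows": [
    {"gripper": 0.06,"tx": 0.3,"ty": 0,"tz": -0.6,"turn": 0},
    {"gripper": 0.06,"tx": 0.3,"ty": 0,"tz": -0.6,"turn": 0},
    {"gripper": 0.06,"tx": 0.3,"ty": 0,"tz": -0.6,"turn": 0},
    {"gripper": 0.06,"tx": 0.3,"ty": 0,"tz": -0.6,"turn": 0},
    {"gripper": 0.06,"tx": 0.3,"ty": 0,"tz": -0.6,"turn": 0},
    {"gripper": 0.06,"tx": 0.3,"ty": 0,"tz": -0.6,"turn": 0},
    {"gripper": 0.06,"tx": 0.3,"ty": 0,"tz": -0.6,"turn": 0}
  ]
}}

```text
clock: 6.65
tcp_pos: [545.3, -16.9, 854.8]
tool_rot: [0.025, 0.978, 0.002, 0.208]
force: [-0.6, 1.1, 0.0]
grip_width: 0.68
gripper_force: 0.0
```

```bash
python3 st.py
```

```text
6.65 [545.3 -16.9 854.8] [[0.913, -0.006, 0.408], [0.015, -0.999, -0.047], [0.407, 0.049, -0.912]] [-0.555  0.183  0.703  0.664 -0.124  1.909 -1.519] [-0.6  1.1  0. ] 59.909661784952704 0.0
```

Request:
{"fn": "send_rows", "kwargs": {
  "rows": [
    {"gripper": 0.04,"tx": -0.322,"ty": -0.058,"tz": 0.598,"turn": 1},
    {"gripper": 0.04,"tx": -0.322,"ty": -0.058,"tz": 0.598,"turn": 1},
    {"gripper": 0.04,"tx": -0.322,"ty": -0.058,"tz": 0.598,"turn": 1},
    {"gripper": 0.04,"tx": -0.322,"ty": -0.058,"tz": 0.598,"turn": 1},
    {"gripper": 0.04,"tx": -0.322,"ty": -0.058,"tz": 0.598,"turn": 1},
    {"gripper": 0.04,"tx": -0.322,"ty": -0.058,"tz": 0.598,"turn": 1},
    {"gripper": 0.04,"tx": -0.322,"ty": -0.058,"tz": 0.598,"turn": 1},
    {"gripper": 0.04,"tx": -0.322,"ty": -0.058,"tz": 0.598,"turn": 1},
    {"gripper": 0.04,"tx": -0.322,"ty": -0.058,"tz": 0.598,"turn": 1}
  ]
}}

```text
clock: 7.78
tcp_pos: [504.4, 3.2, 302.1]
tool_rot: [0.022, 0.978, -0.006, 0.209]
force: [1.0, 1.5, -0.4]
grip_width: 0.455
gripper_force: 0.0
```

```bash
python3 st.py
```

```text
7.775 [504.4   3.2 302.1] [[0.912, -0.022, 0.409], [-0.003, -0.999, -0.046], [0.409, 0.041, -0.911]] [-0.814 -0.038  0.641  2.199  0.254  0.578 -1.938] [ 1.   1.5 -0.4] 40.10532926836585 0.0
```

The lean of 0.42 rad holds on the way down. Next I go to the pre-grasp pose and measure from close up.

```bash
cat > to.py <<'E'
import sys
from h import *
from scipy.spatial.transform import Rotation as R
# usage: to.py gx gy gz back : grasp point world target, retreated by back mm along tool z
o=arm.get_obs(); M=R.from_quat(np.roll(o['tool_rot'],-1)).as_matrix(); p=o['tcp_pos']
g=np.array(list(map(float,sys.argv[1:4]))); b=float(sys.argv[4])
print(o['clock'],'grasp now',np.round(p-18.7*M[:,2],1),'M',np.round(M,3).tolist(),'F',np.round(o['force'],1),o['grip_width']*88.1,o['gripper_force'])
print('shift',np.round((g+(18.7-b)*M[:,2]-p)@M,1))
E
python3 to.py 528 4 102 70
```

```text
7.775 grasp now [496.7   4.  319.1] M [[0.912, -0.022, 0.409], [-0.003, -0.999, -0.046], [0.409, 0.041, -0.911]] F [ 1.   1.5 -0.4] 40.10532926836585 0.0
shift [-60.4  -9.6 140.7]
```

Request:
{"fn": "send_rows", "kwargs": {
  "rows": [
    {"gripper": 0.04,"tx": -0.06,"ty": -0.01,"tz": 0.14,"turn": 0},
    {"gripper": 0.04,"tx": -0.06,"ty": -0.01,"tz": 0.14,"turn": 0},
    {"gripper": 0.04,"tx": -0.06,"ty": -0.01,"tz": 0.14,"turn": 0},
    {"gripper": 0.04,"tx": -0.06,"ty": -0.01,"tz": 0.14,"turn": 0}
  ]
}}

```text
clock: 8.28
tcp_pos: [501.0, 8.8, 155.5]
tool_rot: [0.018, 0.98, -0.007, 0.197]
force: [-0.3, 0.6, 0.6]
grip_width: 0.455
gripper_force: 0.0
```

```bash
python3 to.py 528 4 102 0; python3 m2.py | grep -E 'cam|wrist (lid|tab|ring)'; ls pics; cp $(ls -t pics/w_* | head -1) pics/near.png
```

```text
8.275 grasp now [493.8   9.5 172.7] M [[0.922, -0.02, 0.386], [-0.006, -0.999, -0.037], [0.386, 0.032, -0.922]] F [-0.3  0.6  0.6] 40.09209768779154 0.0
shift [ 4.3  2.5 78.6]
cam at [507.  13. 317.]
wrist lid 20435 c [571.7   2.5] [ 94.5 114.3] 87.9 z [77.4 78.5 79.6] x [515.4 627.2] y [-43.4  48.8]
wrist tab 832 c [529.6   4.2] [12.  25.7] 88.0 z [105.8 108.1 109.3] x [516.9 542.1] y [-1.8  9.9]
wrist ring 11184 c [587.4  -7. ] [102.7  24.3] 89.6 z [192.5 197.3 199.9] x [576.5 597.7] y [-51.4  38.7]
c1.png
s0.png
t0.png
w_135.png
w_827.png
```

View pics/near.png

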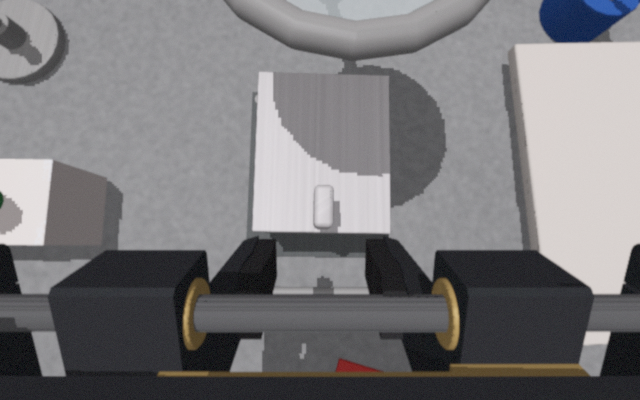

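The tab is at (323,206), centred between the fingers, and the ring's edge at (355,40) stays ahead of the hand. The close view gives the tab at (529.6, 4.2) with top z 108. Now I reach in and grip lightly (5 N), so the lid can pivot.

Request:
{"fn": "send_rows", "kwargs": {
  "rows": [
    {"gripper": 0.04,"tx": 0.004,"ty": 0.0025,"tz": 0.04,"turn": 0},
    {"gripper": 0.04,"tx": 0.004,"ty": 0.0025,"tz": 0.078,"turn": 0},
    {"gripper": 0.04,"tx": 0.004,"ty": 0.0025,"tz": 0.078,"turn": 0},
    {"gripper": 0.04,"tx": 0.004,"ty": 0.0025,"tz": 0.078,"turn": 0}
  ]
}}

```text
clock: 8.82
tcp_pos: [540.1, 4.8, 95.9]
tool_rot: [0.018, 0.982, -0.007, 0.188]
force: [0.6, -0.4, 0.4]
grip_width: 0.451
gripper_force: 0.0
```

```bash
python3 to.py 528 4 102 0;python3 st.py
```

```text
8.825 grasp now [533.2   5.5 113.3] M [[0.929, -0.02, 0.37], [-0.007, -0.999, -0.038], [0.37, 0.033, -0.928]] F [ 0.6 -0.4  0.4] 39.75204955398016 0.0
shift [-9.   1.3  8.6]
8.825 [540.1   4.8  95.9] [[0.929, -0.02, 0.37], [-0.007, -0.999, -0.038], [0.37, 0.033, -0.928]] [-0.625  0.527  0.584  2.259 -1.301  0.192 -0.483] [ 0.6 -0.4  0.4] 39.75204955398016 0.0
```

Request:
{"fn": "send_rows", "kwargs": {
  "rows": [
    {"gripper": 0.04,"tx": -0.009,"ty": 0.001,"tz": 0.009,"turn": 0},
    {"gripper": 0.04,"tx": -0.009,"ty": 0.001,"tz": 0.009,"turn": 0},
    {"gripper": 0.04,"tx": -0.009,"ty": 0.001,"tz": 0.009,"turn": 0}
  ]
}}

```text
clock: 9.2
tcp_pos: [537.9, 4.4, 91.1]
tool_rot: [0.018, 0.983, -0.007, 0.184]
force: [-0.4, -0.2, -0.8]
grip_width: 0.454
gripper_force: 0.0
```

```bash
python3 to.py 528 4 102 0;python3 st.py
```

```text
9.2 grasp now [531.1   5.1 108.5] M [[0.932, -0.02, 0.362], [-0.007, -0.999, -0.037], [0.362, 0.032, -0.932]] F [-0.4 -0.2 -0.8] 40.00614797480481 0.0
shift [-5.3  1.   5. ]
9.2 [537.9   4.4  91.1] [[0.932, -0.02, 0.362], [-0.007, -0.999, -0.037], [0.362, 0.032, -0.932]] [-0.614  0.535  0.573  2.259 -1.305  0.192 -0.479] [-0.4 -0.2 -0.8] 40.00614797480481 0.0
```

Request:
{"fn": "send_rows", "kwargs": {
  "rows": [
    {"gripper": 0.04,"tx": -0.009,"ty": 0.001,"tz": 0.01,"turn": 0},
    {"gripper": 0.04,"tx": -0.009,"ty": 0.001,"tz": 0.01,"turn": 0},
    {"gripper": 0.04,"tx": -0.009,"ty": 0.001,"tz": 0.01,"turn": 0}
  ]
}}

```text
clock: 9.57
tcp_pos: [536.1, 3.3, 84.1]
tool_rot: [0.018, 0.984, -0.007, 0.178]
force: [-0.4, 0.2, -0.3]
grip_width: 0.451
gripper_force: 0.0
```

```bash
python3 to.py 528 4 102 0;python3 st.py
```

```text
9.575 grasp now [529.5   4.  101.6] M [[0.936, -0.02, 0.351], [-0.007, -0.999, -0.038], [0.351, 0.033, -0.936]] F [-0.4  0.2 -0.3] 39.742725598707764 0.0
shift [-1.3  0.  -0.9]
9.575 [536.1   3.3  84.1] [[0.936, -0.02, 0.351], [-0.007, -0.999, -0.038], [0.351, 0.033, -0.936]] [-0.599  0.548  0.558  2.255 -1.306  0.192 -0.477] [-0.4  0.2 -0.3] 39.742725598707764 0.0
```

Request:
{"fn": "send_rows", "kwargs": {
  "rows": [
    {"gripper": 0.0,"tx": 0,"ty": 0,"tz": 0,"turn": 0},
    {"gripper": 0.0,"tx": 0,"ty": 0,"tz": 0,"turn": 0},
    {"gripper": 0.0,"tx": 0,"ty": 0,"tz": 0,"turn": 0},
    {"gripper": 0.0,"tx": 0,"ty": 0,"tz": 0,"turn": 0}
  ],
  "newtons": 5
}}

```text
clock: 10.07
tcp_pos: [536.1, 3.4, 84.2]
tool_rot: [0.018, 0.984, -0.007, 0.178]
force: [0.2, 0.7, 0.7]
grip_width: 0.138
gripper_force: 5.0
```

```bash
python3 to.py 528 4 124 0
```

```text
10.075 grasp now [529.6   4.1 101.7] M [[0.936, -0.02, 0.351], [-0.007, -0.999, -0.038], [0.351, 0.033, -0.936]] F [0.2 0.7 0.7] 12.183059595258669 4.972276668995619
shift [  6.4   0.9 -21.4]
```

The tab is held: 12.2 mm opening, 5 N. I'll tip it up by 20 mm along its arc.

Request:
{"fn": "send_rows", "kwargs": {
  "rows": [
    {"gripper": 0.0,"tx": 0.0025,"ty": 0,"tz": -0.004,"turn": 0},
    {"gripper": 0.0,"tx": 0.005,"ty": 0,"tz": -0.008,"turn": 0},
    {"gripper": 0.0,"tx": 0.0085,"ty": 0,"tz": -0.013,"turn": 0},
    {"gripper": 0.0,"tx": 0.0115,"ty": 0,"tz": -0.017,"turn": 0},
    {"gripper": 0.0,"tx": 0.0125,"ty": 0,"tz": -0.019,"turn": 0},
    {"gripper": 0.0,"tx": 0.0125,"ty": 0,"tz": -0.019,"turn": 0},
    {"gripper": 0.0,"tx": 0.0125,"ty": 0,"tz": -0.019,"turn": 0}
  ]
}}

```text
clock: 10.95
tcp_pos: [541.2, 4.0, 106.3]
tool_rot: [0.018, 0.984, -0.007, 0.178]
force: [0.2, 0.3, -1.3]
grip_width: 0.132
gripper_force: 5.0
```

```bash
python3 to.py 528 4 102 0; cat > lid.py <<'E'
from h import *
for n in('scene','top','wrist'):
    c=camera(n);V=cloud(c);cv2.imwrite(f'pics/lid_{n}.png',c['frame'][:,:,::-1])
    m=(V[...,0]>505)&(V[...,0]<640)&(V[...,1]>-38)&(V[...,1]<45)&(V[...,2]>66)&(V[...,2]<112)&(abs(V[...,1]-4)>9)
    P=V[m]
    for x in range(510,640,12):
        q=P[(P[:,0]>=x)&(P[:,0]<x+12)]
        if len(q)>8: print(n,x+6,len(q),np.round(np.percentile(q[:,2],[10,50,90]),1))
E
python3 lid.py
```

```text
10.95 grasp now [534.6   4.7 123.8] M [[0.936, -0.02, 0.351], [-0.007, -0.999, -0.038], [0.351, 0.033, -0.936]] F [ 0.2  0.3 -1.3] 11.668040884690223 5.002665644915396
shift [-13.9   0.1  18.1]
scene 516 40 [ 72.4 101.9 103.9]
scene 528 57 [ 98.2 101.  103.6]
scene 540 71 [94.6 97.6 99.6]
scene 552 77 [92.1 95.2 98.2]
scene 564 62 [90.2 92.4 94.9]
scene 576 57 [87.2 89.2 92.3]
scene 588 47 [84.4 86.9 89.8]
scene 600 45 [81.8 84.7 87.6]
scene 612 53 [79.2 81.6 84. ]
scene 624 50 [67.3 78.7 82. ]
top 552 22 [92.3 94.8 98.8]
top 564 134 [89.  92.8 96.8]
top 576 124 [86.8 89.7 93.4]
top 588 103 [84.1 87.4 90.4]
top 600 42 [80.2 84.  87.3]
top 612 10 [79.4 80.3 83.2]
wrist 540 369 [96.7 98.4 99.4]
wrist 552 3003 [94.6 96.2 97.9]
wrist 564 3123 [92.1 93.7 95.3]
wrist 576 2933 [89.4 91.  92.6]
wrist 588 2753 [86.7 88.3 90. ]
wrist 600 2585 [84.1 85.6 87.3]
wrist 612 1650 [81.1 82.8 84.7]
wrist 624 379 [78.8 80.  81.2]
```

The lid is tipped 0.22 rad and its back edge still rests on the rim (top surface about 79 there). I'll lower it flat, grip hard, and lift it level.

Request:
{"fn": "send_rows", "kwargs": {
  "rows": [
    {"gripper": 0.0,"tx": -0.003,"ty": 0,"tz": 0.005,"turn": 0},
    {"gripper": 0.0,"tx": -0.006,"ty": 0,"tz": 0.01,"turn": 0},
    {"gripper": 0.0,"tx": -0.01,"ty": 0,"tz": 0.015,"turn": 0},
    {"gripper": 0.0,"tx": -0.0125,"ty": 0,"tz": 0.0195,"turn": 0},
    {"gripper": 0.0,"tx": -0.0125,"ty": 0,"tz": 0.0195,"turn": 0},
    {"gripper": 0.0,"tx": -0.0125,"ty": 0,"tz": 0.0195,"turn": 0}
  ]
}}

```text
clock: 11.85
tcp_pos: [536.3, 3.2, 83.7]
tool_rot: [0.018, 0.984, -0.007, 0.178]
force: [-0.4, 0.5, -1.1]
grip_width: 0.134
gripper_force: 5.1
```

Request:
{"fn": "send_rows", "kwargs": {
  "rows": [
    {"gripper": 0.0,"tx": 0,"ty": 0,"tz": 0,"turn": 0},
    {"gripper": 0.0,"tx": 0,"ty": 0,"tz": 0,"turn": 0}
  ],
  "newtons": 50
}}

```text
clock: 12.1
tcp_pos: [536.2, 3.2, 83.7]
tool_rot: [0.018, 0.984, -0.007, 0.178]
force: [0.2, 0.4, -1.9]
grip_width: 0.132
gripper_force: 50.0
```

```bash
python3 to.py 528 4 132 0; python3 lid.py|grep wrist
```

```text
12.1 grasp now [529.6   4.  101.2] M [[0.936, -0.02, 0.35], [-0.007, -0.999, -0.039], [0.351, 0.034, -0.936]] F [ 0.2  0.4 -1.9] 11.607361401130635 50.0268244740073
shift [  9.3   1.  -29.4]
wrist 540 2865 [ 79.   82.4 108.5]
wrist 552 3576 [78.8 80.1 81.5]
wrist 564 3490 [78.7 80.1 81.5]
wrist 576 3440 [78.7 80.1 81.5]
wrist 588 3376 [78.6 80.1 81.5]
wrist 600 3275 [78.6 80.1 81.4]
wrist 612 3232 [78.6 80.  81.4]
wrist 624 2656 [78.5 79.8 81.3]
```

Request:
{"fn": "send_rows", "kwargs": {
  "rows": [
    {"gripper": 0.0,"tx": 0.002,"ty": 0,"tz": -0.006,"turn": 0},
    {"gripper": 0.0,"tx": 0.006,"ty": 0.0005,"tz": -0.017,"turn": 0},
    {"gripper": 0.0,"tx": 0.011,"ty": 0.001,"tz": -0.03,"turn": 0},
    {"gripper": 0.0,"tx": 0.016,"ty": 0.0015,"tz": -0.042,"turn": 0},
    {"gripper": 0.0,"tx": 0.016,"ty": 0.0015,"tz": -0.042,"turn": 0}
  ]
}}

```text
clock: 12.88
tcp_pos: [537.0, 3.6, 129.3]
tool_rot: [0.018, 0.984, -0.007, 0.179]
force: [0.5, -0.1, -1.6]
grip_width: 0.13
gripper_force: 50.0
```

```bash
python3 to.py 563 -258 146 0; sed -i 's/<112/<170/' lid.py; python3 lid.py
```

```text
12.875 grasp now [530.4   4.3 146.8] M [[0.936, -0.019, 0.352], [-0.006, -0.999, -0.038], [0.352, 0.033, -0.935]] F [ 0.5 -0.1 -1.6] 11.410207645201744 50.02914717992098
shift [ 31.9 261.5  22.2]
scene 516 78 [ 70.6 124.3 161.5]
scene 528 144 [122.6 140.  167.5]
scene 540 195 [122.6 133.6 154.8]
scene 552 73 [122.4 124.8 127.2]
scene 564 55 [122.8 125.1 127.4]
scene 576 27 [122.8 125.4 126.8]
scene 588 14 [123.7 125.1 127.2]
scene 624 35 [67.1 72.1 73.9]
top 540 9 [120.6 134.9 139.6]
top 552 82 [120.6 124.  126.7]
top 564 135 [120.2 123.8 127.6]
top 576 136 [121.  124.  127.1]
top 588 89 [120.2 123.5 126.2]
top 600 22 [120.8 122.4 124.7]
wrist 516 190 [167.3 168.2 169.1]
wrist 528 633 [161.6 166.  169.1]
wrist 540 3259 [123.9 138.4 158. ]
wrist 552 3569 [123.4 124.9 126.3]
wrist 564 3516 [123.5 124.8 126.2]
wrist 576 3430 [123.4 124.8 126.2]
wrist 588 3348 [123.4 124.8 126.1]
wrist 600 1687 [123.1 124.  125.5]
wrist 612 297 [122.7 123.5 124.4]
```

Request:
{"fn": "send_rows", "kwargs": {
  "rows": [
    {"gripper": 0.0,"tx": 0,"ty": 0.02,"tz": 0.001,"turn": 0},
    {"gripper": 0.0,"tx": 0,"ty": 0.06,"tz": 0.002,"turn": 0},
    {"gripper": 0.0,"tx": 0.001,"ty": 0.105,"tz": 0.004,"turn": 0},
    {"gripper": 0.0,"tx": 0.001,"ty": 0.15,"tz": 0.006,"turn": 0},
    {"gripper": 0.0,"tx": 0.001,"ty": 0.195,"tz": 0.008,"turn": 0},
    {"gripper": 0.0,"tx": 0.016,"ty": 0.235,"tz": 0.015,"turn": 0},
    {"gripper": 0.0,"tx": 0.032,"ty": 0.2615,"tz": 0.022,"turn": 0},
    {"gripper": 0.0,"tx": 0.032,"ty": 0.2615,"tz": 0.022,"turn": 0},
    {"gripper": 0.0,"tx": 0.032,"ty": 0.2615,"tz": 0.022,"turn": 0}
  ]
}}

```text
clock: 14.15
tcp_pos: [568.2, -258.2, 127.3]
tool_rot: [0.018, 0.984, -0.007, 0.177]
force: [-0.1, 0.1, -1.8]
grip_width: 0.137
gripper_force: 50.1
```

```bash
python3 to.py 563 -258 64 0; python3 st.py; cat > lid2.py <<'E'
from h import *
import sys
zl,zh=float(sys.argv[1]),float(sys.argv[2])
for n in('scene','wrist'):
    V=cloud(camera(n))
    m=(V[...,0]>550)&(V[...,0]<680)&(V[...,1]>-340)&(V[...,1]<-180)&(V[...,2]>zl)&(V[...,2]<zh)
    P=V[m]; P=P[P[:,0]>590]
    if len(P)<50: print(n,len(P));continue
    A=np.c_[P[:,:2]-P[:,:2].mean(0),np.ones(len(P))]; s=np.linalg.lstsq(A,P[:,2],rcond=None)[0]
    print(n,len(P),'slope x,y',np.round(s,3),'x',np.round(np.percentile(P[:,0],[1,99]),1),'y',np.round(np.percentile(P[:,1],[1,99]),1))
E
python3 lid2.py 100 140
```

```text
14.15 grasp now [ 561.7 -257.5  144.8] M [[0.937, -0.02, 0.349], [-0.007, -0.999, -0.037], [0.35, 0.032, -0.936]] F [-0.1  0.1 -1.8] 12.044739387731946 50.05185738820728
shift [-27.   -2.1  76.1]
14.15 [ 568.2 -258.2  127.3] [[0.937, -0.02, 0.349], [-0.007, -0.999, -0.037], [0.35, 0.032, -0.936]] [-0.123  0.613  0.702  2.016 -1.127  0.544 -0.2  ] [-0.1  0.1 -1.8] 12.044739387731946 50.05185738820728
scene 1774 slope x,y [-6.00000e-03 -3.20000e-02  1.22212e+02] x [590.6 659.5] y [-307.7 -215. ]
wrist 27984 slope x,y [-4.0000e-03 -3.0000e-02  1.2364e+02] x [590.7 659.5] y [-305.4 -213.8]
```

Request:
{"fn": "send_rows", "kwargs": {
  "rows": [
    {"gripper": 0.0,"tx": -0.005,"ty": 0,"tz": 0.015,"turn": 0},
    {"gripper": 0.0,"tx": -0.014,"ty": -0.001,"tz": 0.04,"turn": 0},
    {"gripper": 0.0,"tx": -0.022,"ty": -0.002,"tz": 0.063,"turn": 0},
    {"gripper": 0.0,"tx": -0.026,"ty": -0.002,"tz": 0.073,"turn": 0},
    {"gripper": 0.0,"tx": -0.027,"ty": -0.002,"tz": 0.076,"turn": 0},
    {"gripper": 0.0,"tx": -0.027,"ty": -0.002,"tz": 0.076,"turn": 0}
  ]
}}

```text
clock: 15.0
tcp_pos: [570.4, -259.4, 47.8]
tool_rot: [0.018, 0.984, -0.007, 0.178]
force: [0.9, -0.5, -1.2]
grip_width: 0.13
gripper_force: 50.1
```

```bash
python3 to.py 563 -258 61 0; python3 lid2.py 34 60
```

```text
15.0 grasp now [ 563.9 -258.7   65.3] M [[0.936, -0.02, 0.351], [-0.007, -0.999, -0.038], [0.351, 0.033, -0.936]] F [ 0.9 -0.5 -1.2] 11.48046662560719 50.05781606178061
shift [-2.3 -0.9  3.7]
scene 1662 slope x,y [-3.0000e-03 -2.4000e-02  4.2647e+01] x [590.9 661.8] y [-308.7 -215.9]
wrist 29000 slope x,y [-2.0000e-03 -3.2000e-02  4.4384e+01] x [590.7 661.8] y [-307.3 -215.7]
```

Request:
{"fn": "send_rows", "kwargs": {
  "rows": [
    {"gripper": 0.0,"tx": -0.001,"ty": 0,"tz": 0.002,"turn": 0},
    {"gripper": 0.0,"tx": -0.0015,"ty": 0,"tz": 0.004,"turn": 0},
    {"gripper": 0.0,"tx": -0.002,"ty": 0,"tz": 0.005,"turn": 0},
    {"gripper": 0.0,"tx": -0.002,"ty": 0,"tz": 0.005,"turn": 0}
  ]
}}

```text
clock: 15.6
tcp_pos: [570.3, -259.9, 42.2]
tool_rot: [0.018, 0.984, -0.007, 0.178]
force: [-0.6, 0.9, -0.3]
grip_width: 0.13
gripper_force: 50.1
```

```bash
python3 to.py 563 -258 59.5 0; python3 lid2.py 34 60
```

```text
15.6 grasp now [ 563.8 -259.2   59.7] M [[0.936, -0.02, 0.351], [-0.007, -0.999, -0.038], [0.351, 0.033, -0.936]] F [-0.6  0.9 -0.3] 11.457818186138578 50.05136420297276
shift [-0.8 -1.2 -0.1]
scene 1587 slope x,y [-6.0000e-03 -1.6000e-02  3.7336e+01] x [591.  661.6] y [-309.2 -216.5]
wrist 28876 slope x,y [-1.0000e-03 -3.1000e-02  3.8646e+01] x [590.7 661.5] y [-307.5 -216. ]
```

Request:
{"fn": "send_rows", "kwargs": {
  "rows": [
    {"gripper": 0.0,"tx": 0,"ty": 0,"tz": 0,"turn": 0},
    {"gripper": 0.0,"tx": -0.0003,"ty": 0,"tz": 0.001,"turn": 0},
    {"gripper": 0.0,"tx": -0.0003,"ty": 0,"tz": 0.001,"turn": 0}
  ],
  "newtons": 4
}}

```text
clock: 16.08
tcp_pos: [570.4, -260.4, 41.3]
tool_rot: [0.018, 0.984, -0.007, 0.178]
force: [-0.8, -0.3, 1.2]
grip_width: 0.138
gripper_force: 4.4
```

```bash
python3 to.py 563 -258 59.5 0; python3 lid2.py 34 60
```

```text
16.075 grasp now [ 563.9 -259.6   58.8] M [[0.936, -0.021, 0.351], [-0.008, -0.999, -0.039], [0.351, 0.034, -0.936]] F [-0.8 -0.3  1.2] 12.16840431670014 4.358289370302373
shift [-0.6 -1.6 -1. ]
scene 1507 slope x,y [-3.0000e-03  0.0000e+00  3.6625e+01] x [590.8 662. ] y [-309.1 -216.4]
wrist 28982 slope x,y [-0.0000e+00 -8.0000e-03  3.7811e+01] x [590.7 661.7] y [-307.7 -216.1]
```

The lid is flat on the tile, with its top at about 37. I'll release it and retreat along the tool axis.

Request:
{"fn": "send_rows", "kwargs": {
  "rows": [
    {"gripper": 0.04,"tx": 0,"ty": 0,"tz": 0,"turn": 0},
    {"gripper": 0.04,"tx": 0,"ty": 0,"tz": 0,"turn": 0},
    {"gripper": 0.04,"tx": 0,"ty": 0,"tz": 0,"turn": 0},
    {"gripper": 0.04,"tx": 0,"ty": 0,"tz": -0.02,"turn": 0},
    {"gripper": 0.04,"tx": 0,"ty": 0,"tz": -0.06,"turn": 0},
    {"gripper": 0.04,"tx": 0,"ty": 0,"tz": -0.12,"turn": 0},
    {"gripper": 0.04,"tx": 0,"ty": 0,"tz": -0.12,"turn": 0}
  ]
}}

```text
clock: 17.05
tcp_pos: [528.8, -256.2, 156.8]
tool_rot: [0.019, 0.983, -0.007, 0.18]
force: [0.1, 0.3, -0.9]
grip_width: 0.453
gripper_force: 0.0
```

```bash
python3 st.py; python3 lid2.py 34 60; python3 - <<'E'
from h import *
for n in('scene','top','wrist'):
    c=camera(n);V=cloud(c);cv2.imwrite(f'pics/r_{n}.png',c['frame'][:,:,::-1])
    for k,(z0,z1) in {'handle':(55,71.5),'body':(25,48)}.items():
        P=V[(V[...,0]>523)&(V[...,0]<618)&(V[...,1]>-35)&(V[...,1]<41)&(V[...,2]>z0)&(V[...,2]<z1)]
        if len(P)>10:
            r=cv2.minAreaRect(P[:,:2].astype(np.float32)); print(n,k,len(P),np.round(r[0],1),np.round(r[1],1),round(r[2],1),np.round(np.percentile(P,[2,98],axis=0),1).tolist())
E
```

```text
17.05 [ 528.8 -256.2  156.8] [[0.935, -0.021, 0.355], [-0.007, -0.999, -0.04], [0.355, 0.035, -0.934]] [-0.074  0.476  0.644  2.092 -0.972  0.493 -0.282] [ 0.1  0.3 -0.9] 39.89545378167979 0.0
scene 1419 slope x,y [-2.0000e-03  6.0000e-03  3.6466e+01] x [590.9 661.8] y [-309.1 -216.8]
wrist 9966 slope x,y [0.0000e+00 1.0000e-03 3.7476e+01] x [590.7 661.6] y [-307.8 -216.1]
scene handle 18 [569.1   0.6] [ 3.7 18. ] 81.1 [[560.5, -1.7, 55.2], [577.0, 2.3, 67.0]]
scene body 313 [568.    2.2] [44.  80.3] 82.4 [[530.3, -12.2, 25.7], [605.8, 23.0, 44.2]]
top handle 54 [557.6 -13.2] [75.1 26.8] 51.9 [[526.8, -34.8, 57.3], [584.1, 13.7, 71.1]]
top body 161 [562.7  -4.5] [66.7 67.5] 83.9 [[530.9, -34.5, 26.5], [597.8, 27.0, 43.9]]
```

```bash
python3 - <<'E'
import cv2,numpy as np
a=cv2.imread('pics/r_scene.png')[170:290,250:410];b=cv2.imread('pics/r_wrist.png')
cv2.imwrite('pics/v5.png',np.hstack([cv2.resize(a,(400,300),interpolation=2),cv2.resize(b,(400,300))]))
E
```

```text
(no output)
```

View pics/v5.png

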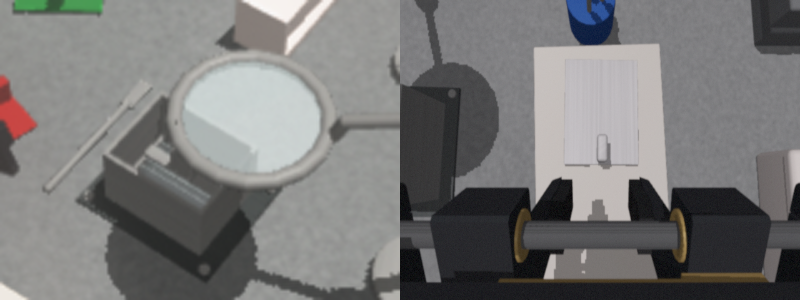

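The lid lies flat and released on the tile. The open dish shows the rack's handle at about (157,155) in the left crop. Before going under the ring, I'll measure the hand's real outline in the tool frame from the scene and top depth maps.

```bash
python3 - <<'E'
from h import *
from scipy.spatial.transform import Rotation as R
o=arm.get_obs(); M=R.from_quat(np.roll(o['tool_rot'],-1)).as_matrix(); p=o['tcp_pos']
w=camera('wrist');E=w['extrinsics'];print('cam tool',np.round((-E[:3,:3].T@E[:3,3]-p)@M))
for n in('scene','top'):
    V=cloud(camera(n)).reshape(-1,3); T=(V-p)@M
    T=T[(abs(T[:,0])<160)&(abs(T[:,1])<130)&(T[:,2]<5)&(T[:,2]>-330)]; T=T[(T@M.T+p)[:,2]>70]
    for z in range(-320,0,20):
        q=T[(T[:,2]>=z)&(T[:,2]<z+20)]
        if len(q)>5: print(n,z,len(q),'x',np.round(np.percentile(q[:,0],[1,50,99])),'y',np.round(np.percentile(q[:,1],[1,99])))
E
```

```text
cam tool [  67.    1. -146.]
scene -320 846 x [-28.  40.  53.] y [-48.  55.]
scene -300 649 x [-22.  29.  50.] y [-38.  44.]
scene -280 514 x [-7. 31. 38.] y [-25.  41.]
scene -260 596 x [-7. 32. 44.] y [-28.  40.]
scene -240 493 x [-9. 30. 46.] y [-27.  40.]
scene -220 548 x [-11.  30.  39.] y [-30.  40.]
scene -200 494 x [-10.  31.  39.] y [-30.  42.]
scene -180 435 x [-18.  25.  37.] y [-31.  39.]
scene -160 332 x [-7. 32. 37.] y [-37.  39.]
scene -140 243 x [-18.  20.  24.] y [-38.  19.]
scene -120 1705 x [-33.  14.  33.] y [-90.  95.]
scene -100 977 x [-29.  22.  35.] y [-85.  95.]
scene -80 494 x [-29.  25.  34.] y [-81.  88.]
scene -60 121 x [-12.   8.  12.] y [-34.  39.]
scene -40 182 x [-9.  8. 11.] y [-33.  38.]
scene -20 163 x [-11.   7.  11.] y [-32.  36.]
top -320 196 x [31. 45. 54.] y [-52.  27.]
top -300 65 x [35. 44. 52.] y [-41.  20.]
top -280 17 x [29. 35. 38.] y [-26.  -3.]
top -260 172 x [ 2. 36. 46.] y [-37.  20.]
top -240 163 x [-9. 30. 48.] y [-38.  21.]
top -220 188 x [-19.  29.  39.] y [-39.  16.]
top -200 159 x [-22.  29.  40.] y [-40.  24.]
top -180 91 x [-8. 28. 38.] y [-37.  18.]
top -160 249 x [-32.  18.  38.] y [-41.  14.]
top -140 44 x [-18.   2.  21.] y [-41. -38.]
top -120 980 x [-32.  10.  35.] y [-94.  92.]
top -100 407 x [-32.  25.  36.] y [-94.  86.]
top -80 153 x [-21.  27.  36.] y [-85.  80.]
top -20 11 x [ 8. 11. 12.] y [20. 33.]
```

There is no camera housing. The hand's front is about 37 mm ahead of the tool axis and leans clear. I'll go to the staging pose above the dish and measure the rack handle from there.

```bash
python3 to.py 526 7 165 0
```

```text
17.45 grasp now [ 521.4 -254.5  169.9] M [[0.937, -0.02, 0.349], [-0.007, -0.999, -0.038], [0.349, 0.033, -0.936]] F [-0.  -0.1 -0.2] 39.73018684128189 0.0
shift [   0.7 -261.6   -3.7]
```

Request:
{"fn": "send_rows", "kwargs": {
  "rows": [
    {"gripper": 0.026,"tx": 0.001,"ty": -0.262,"tz": -0.004,"turn": 0},
    {"gripper": 0.026,"tx": 0.001,"ty": -0.262,"tz": -0.004,"turn": 0},
    {"gripper": 0.026,"tx": 0.001,"ty": -0.262,"tz": -0.004,"turn": 0},
    {"gripper": 0.026,"tx": 0.001,"ty": -0.262,"tz": -0.004,"turn": 0},
    {"gripper": 0.026,"tx": 0.001,"ty": -0.262,"tz": -0.004,"turn": 0},
    {"gripper": 0.026,"tx": 0.001,"ty": -0.262,"tz": -0.004,"turn": 0}
  ]
}}

```text
clock: 18.2
tcp_pos: [533.0, 8.1, 148.3]
tool_rot: [0.018, 0.984, -0.005, 0.178]
force: [0.2, -0.7, 0.3]
grip_width: 0.298
gripper_force: 0.0
```

```bash
cat > rk.py <<'E'
from h import *
c=camera('wrist');V=cloud(c);cv2.imwrite('pics/rk.png',c['frame'][:,:,::-1])
pickle.dump(c,open('rk.pkl','wb'))
for k,(z0,z1) in {'handle':(58,71.5),'body':(30,45),'rim':(72,78)}.items():
    P=V[(V[...,0]>(523 if k!='rim' else 500))&(V[...,0]<(618 if k!='rim' else 640))&(V[...,1]>(-32 if k!='rim' else -60))&(V[...,1]<(38 if k!='rim' else 60))&(V[...,2]>z0)&(V[...,2]<z1)]
    if len(P)>10:
        r=cv2.minAreaRect(P[:,:2].astype(np.float32)); print(k,len(P),np.round(r[0],1),np.round(r[1],1),round(r[2],1),np.round(np.percentile(P,[2,98],axis=0),1).tolist())
E
python3 rk.py; python3 st.py; python3 to.py 561 3 62 0
```

```text
handle 634 [572.1   7.3] [11.9 25.8] 88.7 [[559.7, 1.4, 64.2], [584.1, 13.3, 69.5]]
body 2149 [572.4   7.2] [45.8 84. ] 88.1 [[531.0, -12.0, 31.5], [613.7, 24.7, 39.6]]
rim 2063 [571.1   3.3] [ 90.4 110.4] 87.9 [[516.6, -42.1, 72.6], [624.7, 48.6, 75.9]]
18.25 [533.1   6.3 148.5] [[0.937, -0.02, 0.35], [-0.007, -0.999, -0.039], [0.351, 0.034, -0.936]] [-0.821  0.448  0.819  2.244 -0.864  0.323 -0.903] [ 0.4 -1.   0.3] 25.745671345869628 0.0
18.25 grasp now [526.5   7.  166. ] M [[0.937, -0.02, 0.35], [-0.007, -0.999, -0.039], [0.351, 0.034, -0.936]] F [ 0.4 -1.   0.3] 25.745671345869628 0.0
shift [ -4.1  -0.2 109.6]
```

View pics/rk.png

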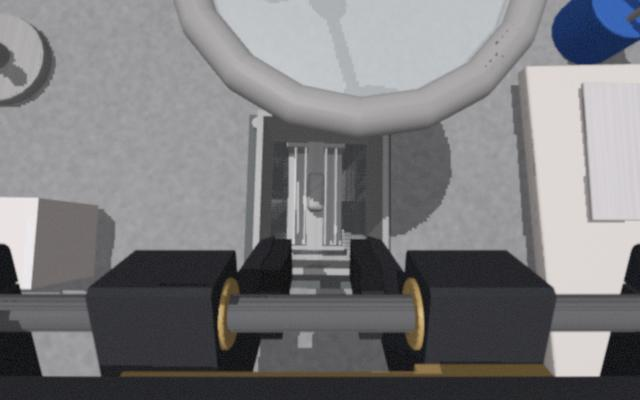

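The handle is at pixel (316,190), measured at (572, 7.3) with top z 68; the rack body's near end is at x 530 and the inner wall at 520. I'll approach along the tool axis, gripping the near half of the handle.

Request:
{"fn": "send_rows", "kwargs": {
  "rows": [
    {"gripper": 0.026,"tx": -0.001,"ty": -0.0045,"tz": 0.03,"turn": 0},
    {"gripper": 0.026,"tx": -0.001,"ty": -0.0045,"tz": 0.06,"turn": 0},
    {"gripper": 0.026,"tx": -0.001,"ty": -0.0045,"tz": 0.08,"turn": 0},
    {"gripper": 0.026,"tx": -0.001,"ty": -0.0045,"tz": 0.08,"turn": 0}
  ]
}}

```text
clock: 18.75
tcp_pos: [559.8, 5.2, 72.4]
tool_rot: [0.019, 0.984, -0.009, 0.177]
force: [-1.0, -0.3, 0.1]
grip_width: 0.296
gripper_force: 0.0
```

```bash
python3 st.py; python3 to.py 564 7.3 62 0
```

```text
18.75 [559.8   5.2  72.4] [[0.937, -0.025, 0.348], [-0.011, -0.999, -0.041], [0.349, 0.034, -0.936]] [-0.566  0.596  0.526  2.198 -1.27   0.195 -0.527] [-1.  -0.3  0.1] 26.063155896053544 0.0
18.75 grasp now [553.3   6.   89.9] M [[0.937, -0.025, 0.348], [-0.011, -0.999, -0.041], [0.349, 0.034, -0.936]] F [-1.  -0.3  0.1] 26.063155896053544 0.0
shift [ 0.3 -2.5 29.8]
```

Request:
{"fn": "send_rows", "kwargs": {
  "rows": [
    {"gripper": 0.026,"tx": 0,"ty": -0.0025,"tz": 0.01,"turn": 0},
    {"gripper": 0.026,"tx": 0,"ty": -0.0025,"tz": 0.02,"turn": 0},
    {"gripper": 0.026,"tx": 0,"ty": -0.0025,"tz": 0.02,"turn": 0}
  ]
}}

```text
clock: 19.12
tcp_pos: [570.1, 10.2, 58.3]
tool_rot: [0.019, 0.984, -0.007, 0.174]
force: [0.7, 1.1, -0.2]
grip_width: 0.294
gripper_force: 0.0
```

```bash
python3 st.py; python3 to.py 564 7.3 62 0
```

```text
19.125 [570.1  10.2  58.3] [[0.939, -0.02, 0.343], [-0.007, -0.999, -0.039], [0.344, 0.034, -0.938]] [-0.546  0.634  0.497  2.169 -1.304  0.192 -0.501] [ 0.7  1.1 -0.2] 25.88346019294307 0.0
19.125 grasp now [563.7  10.9  75.9] M [[0.939, -0.02, 0.343], [-0.007, -0.999, -0.039], [0.344, 0.034, -0.938]] F [ 0.7  1.1 -0.2] 25.88346019294307 0.0
shift [-4.5  3.1 13.2]
```

Request:
{"fn": "send_rows", "kwargs": {
  "rows": [
    {"gripper": 0.026,"tx": -0.003,"ty": 0.003,"tz": 0.006,"turn": 0},
    {"gripper": 0.026,"tx": -0.0055,"ty": 0.003,"tz": 0.014,"turn": 0},
    {"gripper": 0.026,"tx": -0.0055,"ty": 0.003,"tz": 0.014,"turn": 0}
  ]
}}

```text
clock: 19.5
tcp_pos: [572.6, 7.0, 48.2]
tool_rot: [0.019, 0.985, -0.007, 0.169]
force: [-0.5, -0.3, -0.2]
grip_width: 0.291
gripper_force: 0.0
```

```bash
python3 st.py; python3 to.py 564 7.3 62 0
```

```text
19.5 [572.6   7.   48.2] [[0.943, -0.021, 0.332], [-0.008, -0.999, -0.04], [0.333, 0.035, -0.942]] [-0.521  0.656  0.477  2.155 -1.305  0.192 -0.496] [-0.5 -0.3 -0.2] 25.636046589385757 0.0
19.5 grasp now [566.3   7.7  65.8] M [[0.943, -0.021, 0.332], [-0.008, -0.999, -0.04], [0.333, 0.035, -0.942]] F [-0.5 -0.3 -0.2] 25.636046589385757 0.0
shift [-3.5  0.4  2.8]
```

Request:
{"fn": "send_rows", "kwargs": {
  "rows": [
    {"gripper": 0.026,"tx": -0.006,"ty": 0.0005,"tz": 0.003,"turn": 0},
    {"gripper": 0.026,"tx": -0.006,"ty": 0.0005,"tz": 0.003,"turn": 0},
    {"gripper": 0.026,"tx": -0.006,"ty": 0.0005,"tz": 0.003,"turn": 0}
  ]
}}

```text
clock: 19.88
tcp_pos: [569.5, 6.7, 46.3]
tool_rot: [0.019, 0.986, -0.007, 0.166]
force: [-0.1, -0.5, -0.1]
grip_width: 0.295
gripper_force: 0.0
```

```bash
python3 to.py 562 7.3 61 0; python3 rk.py; python3 - <<'E'
import cv2
cv2.imwrite('pics/v7.png',cv2.resize(cv2.imread('pics/rk.png')[60:400,160:500],(560,560)))
E
```

```text
19.875 grasp now [563.4   7.4  64. ] M [[0.945, -0.021, 0.328], [-0.008, -0.999, -0.04], [0.328, 0.035, -0.944]] F [-0.1 -0.5 -0.1] 25.97087269769372 0.0
shift [-2.3  0.1  2.4]
handle 3447 [570.4   7. ] [56.2 29.6] 88.5 [[558.6, -18.6, 58.8], [584.1, 32.0, 70.9]]
body 3797 [572.3   7.4] [45.8 84.4] 87.8 [[530.9, -12.0, 31.4], [614.0, 23.8, 39.7]]
rim 6571 [592.3   2.6] [90.9 68.6] 87.7 [[568.1, -42.4, 72.3], [626.7, 47.1, 76.8]]
```

View pics/v7.png

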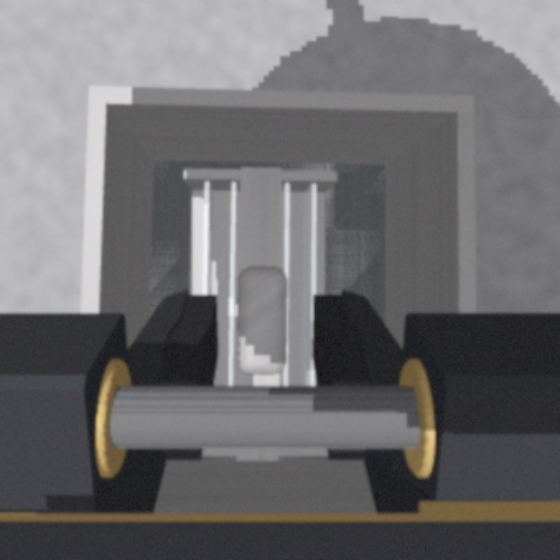

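The handle (262,315 in the crop) sits between both fingers. I'll shift 4 mm nearer for more ring clearance, then grip at 50 N.

Request:
{"fn": "send_rows", "kwargs": {
  "rows": [
    {"gripper": 0.026,"tx": -0.006,"ty": 0,"tz": 0.0005,"turn": 0},
    {"gripper": 0.026,"tx": -0.006,"ty": 0,"tz": 0.0005,"turn": 0},
    {"gripper": 0.0,"tx": -0.006,"ty": 0,"tz": 0.0005,"turn": 0},
    {"gripper": 0.0,"tx": -0.006,"ty": 0,"tz": 0.0005,"turn": 0},
    {"gripper": 0.0,"tx": -0.006,"ty": 0,"tz": 0.0005,"turn": 0},
    {"gripper": 0.0,"tx": -0.006,"ty": 0,"tz": 0.0005,"turn": 0}
  ],
  "newtons": 50
}}

```text
clock: 20.68
tcp_pos: [565.4, 7.1, 45.9]
tool_rot: [0.019, 0.986, -0.007, 0.164]
force: [-0.8, 1.2, 1.6]
grip_width: 0.131
gripper_force: 49.6
```

```bash
python3 to.py 549 6.5 63 0; python3 st.py
```

```text
20.675 grasp now [559.3   7.8  63.5] M [[0.946, -0.021, 0.324], [-0.008, -0.999, -0.04], [0.324, 0.035, -0.945]] F [-0.8  1.2  1.6] 11.534982737389175 49.55839900547289
shift [-9.9  1.5 -2.8]
20.675 [565.4   7.1  45.9] [[0.946, -0.021, 0.324], [-0.008, -0.999, -0.04], [0.324, 0.035, -0.945]] [-0.523  0.655  0.476  2.165 -1.306  0.192 -0.496] [-0.8  1.2  1.6] 11.534982737389175 49.55839900547289
```

Request:
{"fn": "send_rows", "kwargs": {
  "rows": [
    {"gripper": 0.0,"tx": 0.001,"ty": 0,"tz": -0.004,"turn": 0},
    {"gripper": 0.0,"tx": 0.0025,"ty": 0,"tz": -0.0085,"turn": 0},
    {"gripper": 0.0,"tx": -0.001,"ty": 0,"tz": -0.01,"turn": 0},
    {"gripper": 0.0,"tx": -0.005,"ty": 0.0005,"tz": -0.011,"turn": 0},
    {"gripper": 0.0,"tx": -0.006,"ty": 0.0005,"tz": -0.0115,"turn": 0},
    {"gripper": 0.0,"tx": -0.006,"ty": 0.0005,"tz": -0.0115,"turn": 0}
  ]
}}

```text
clock: 21.42
tcp_pos: [555.8, 6.8, 54.8]
tool_rot: [0.019, 0.986, -0.008, 0.164]
force: [-0.3, 0.7, -2.4]
grip_width: 0.133
gripper_force: 49.6
```

```bash
python3 to.py 549 7 138 0; python3 st.py; python3 rk.py
```

```text
21.425 grasp now [549.8   7.5  72.4] M [[0.946, -0.021, 0.324], [-0.009, -0.999, -0.04], [0.324, 0.035, -0.945]] F [-0.3  0.7 -2.4] 11.685543796540452 49.5606321003288
shift [ 20.5   2.9 -62.2]
21.425 [555.8   6.8  54.8] [[0.946, -0.021, 0.324], [-0.009, -0.999, -0.04], [0.324, 0.035, -0.945]] [-0.549  0.631  0.503  2.189 -1.289  0.2   -0.512] [-0.3  0.7 -2.4] 11.685543796540452 49.5606321003288
handle 785 [553.8   6.9] [39.8 23. ] 88.7 [[545.1, -12.0, 58.7], [564.9, 25.2, 71.2]]
body 1692 [569.9   5.5] [45.9 69.6] 89.1 [[565.1, -16.3, 31.0], [604.5, 26.0, 44.9]]
rim 6925 [571.1   3.2] [ 90.8 110.9] 88.0 [[516.7, -41.9, 72.4], [624.2, 47.5, 77.8]]
```

Request:
{"fn": "send_rows", "kwargs": {
  "rows": [
    {"gripper": 0.0,"tx": 0.003,"ty": 0.0005,"tz": -0.0095,"turn": 0},
    {"gripper": 0.0,"tx": 0.0075,"ty": 0.001,"tz": -0.0225,"turn": 0},
    {"gripper": 0.0,"tx": 0.012,"ty": 0.0015,"tz": -0.0365,"turn": 0},
    {"gripper": 0.0,"tx": 0.0165,"ty": 0.002,"tz": -0.0505,"turn": 0},
    {"gripper": 0.0,"tx": 0.0215,"ty": 0.0025,"tz": -0.065,"turn": 0},
    {"gripper": 0.0,"tx": 0.0215,"ty": 0.0025,"tz": -0.065,"turn": 0}
  ]
}}

```text
clock: 22.22
tcp_pos: [555.8, 7.1, 123.9]
tool_rot: [0.019, 0.986, -0.007, 0.165]
force: [0.3, -0.1, -3.6]
grip_width: 0.134
gripper_force: 49.6
```

```bash
python3 to.py 463 -262 155 0; python3 st.py
```

```text
22.225 grasp now [549.7   7.8 141.6] M [[0.945, -0.02, 0.325], [-0.008, -0.999, -0.04], [0.326, 0.035, -0.945]] F [ 0.3 -0.1 -3.6] 11.771845502570104 49.56099072704092
shift [-75.6 271.9 -30. ]
22.225 [555.8   7.1 123.9] [[0.945, -0.02, 0.325], [-0.008, -0.999, -0.04], [0.326, 0.035, -0.945]] [-0.801  0.567  0.835  2.183 -1.033  0.387 -0.766] [ 0.3 -0.1 -3.6] 11.771845502570104 49.56099072704092
```

Request:
{"fn": "send_rows", "kwargs": {
  "rows": [
    {"gripper": 0.0,"tx": -0.007,"ty": 0,"tz": -0.005,"turn": 0},
    {"gripper": 0.0,"tx": -0.021,"ty": 0.01,"tz": -0.0155,"turn": 0},
    {"gripper": 0.0,"tx": -0.03,"ty": 0.04,"tz": -0.018,"turn": 0},
    {"gripper": 0.0,"tx": -0.04,"ty": 0.085,"tz": -0.02,"turn": 0},
    {"gripper": 0.0,"tx": -0.05,"ty": 0.135,"tz": -0.022,"turn": 0},
    {"gripper": 0.0,"tx": -0.06,"ty": 0.185,"tz": -0.023,"turn": 0},
    {"gripper": 0.0,"tx": -0.067,"ty": 0.23,"tz": -0.0235,"turn": 0},
    {"gripper": 0.0,"tx": -0.0715,"ty": 0.26,"tz": -0.0235,"turn": 0},
    {"gripper": 0.0,"tx": -0.0715,"ty": 0.2705,"tz": -0.0235,"turn": 0},
    {"gripper": 0.0,"tx": -0.0715,"ty": 0.2705,"tz": -0.0235,"turn": 0}
  ]
}}

```text
clock: 23.48
tcp_pos: [474.0, -261.6, 131.5]
tool_rot: [0.019, 0.986, -0.008, 0.164]
force: [0.5, 0.7, -2.3]
grip_width: 0.132
gripper_force: 49.6
```

```bash
python3 to.py 469 -261 97 0; python3 st.py; cat > rr.py <<'E'
from h import *
import sys
zb=float(sys.argv[1])
c=camera('scene');V=cloud(c);cv2.imwrite('pics/rr.png',c['frame'][:,:,::-1])
for k,(z0,z1) in {'low':(zb-8,zb+10),'mid':(zb+25,zb+40)}.items():
    P=V[(V[...,0]>420)&(V[...,0]<547)&(V[...,1]>-320)&(V[...,1]<-200)&(V[...,2]>max(z0,34))&(V[...,2]<z1)]
    if len(P)>10: print(k,len(P),np.round(np.percentile(P,[1,50,99],axis=0),1).tolist())
w=camera('wrist');V=cloud(w);cv2.imwrite('pics/rw.png',w['frame'][:,:,::-1])
P=V[(V[...,0]>478)&(V[...,0]<540)&(V[...,1]>-320)&(V[...,1]<-200)&(V[...,2]>zb+20)&(V[...,2]<zb+45)]
if len(P)>30:
    print('wrist top',len(P),np.round(np.percentile(P,[1,50,99],axis=0),1).tolist())
    A=np.c_[P[:,:2]-P[:,:2].mean(0),np.ones(len(P))];print(np.round(np.linalg.lstsq(A,P[:,2],rcond=None)[0],3))
E
python3 rr.py 90
```

```text
23.475 grasp now [ 467.9 -260.9  149.2] M [[0.946, -0.021, 0.323], [-0.009, -0.999, -0.04], [0.324, 0.035, -0.946]] F [ 0.5  0.7 -2.3] 11.600990999772575 49.56041524303146
shift [-15.9  -1.7  49.7]
23.475 [ 474.  -261.6  131.5] [[0.946, -0.021, 0.323], [-0.009, -0.999, -0.04], [0.324, 0.035, -0.946]] [-0.069  0.486  0.697  2.188 -1.095  0.489 -0.096] [ 0.5  0.7 -2.3] 11.600990999772575 49.56041524303146
low 239 [[438.8, -287.3, 88.0], [488.1, -281.6, 94.2], [523.1, -244.7, 99.9]]
mid 302 [[438.8, -285.2, 115.3], [501.8, -267.5, 120.2], [523.1, -243.8, 128.8]]
wrist top 3215 [[483.2, -283.6, 110.5], [509.6, -262.2, 121.8], [523.1, -240.9, 125.7]]
[-2.00000e-02  1.30000e-02  1.21441e+02]
```

Request:
{"fn": "send_rows", "kwargs": {
  "rows": [
    {"gripper": 0.0,"tx": -0.004,"ty": 0,"tz": 0.012,"turn": 0},
    {"gripper": 0.0,"tx": -0.009,"ty": -0.001,"tz": 0.029,"turn": 0},
    {"gripper": 0.0,"tx": -0.014,"ty": -0.0015,"tz": 0.043,"turn": 0},
    {"gripper": 0.0,"tx": -0.016,"ty": -0.0015,"tz": 0.0495,"turn": 0},
    {"gripper": 0.0,"tx": -0.016,"ty": -0.0015,"tz": 0.0495,"turn": 0},
    {"gripper": 0.0,"tx": -0.016,"ty": -0.0015,"tz": 0.0495,"turn": 0}
  ]
}}

```text
clock: 24.32
tcp_pos: [475.6, -261.6, 80.1]
tool_rot: [0.019, 0.986, -0.007, 0.164]
force: [-0.0, -0.6, -3.0]
grip_width: 0.134
gripper_force: 49.6
```

```bash
python3 to.py 469 -261 90.5 0; python3 st.py;python3 rr.py 37
```

```text
24.325 grasp now [ 469.5 -260.8   97.8] M [[0.946, -0.02, 0.324], [-0.007, -0.999, -0.04], [0.325, 0.035, -0.945]] F [-0.  -0.6 -3. ] 11.826783824036715 49.56096742884256
shift [-2.9 -0.1  6.7]
24.325 [ 475.6 -261.6   80.1] [[0.946, -0.02, 0.324], [-0.007, -0.999, -0.04], [0.325, 0.035, -0.945]] [ 0.108  0.556  0.474  2.196 -1.275  0.374  0.091] [-0.  -0.6 -3. ] 11.826783824036715 49.56096742884256
low 206 [[440.6, -287.8, 34.4], [489.7, -282.1, 42.3], [525.0, -242.1, 46.9]]
mid 310 [[439.0, -285.3, 62.2], [503.7, -267.5, 68.4], [525.3, -242.8, 75.8]]
wrist top 3275 [[485.0, -285.0, 57.9], [510.9, -263.5, 70.6], [524.4, -242.3, 74.3]]
[2.0000e-03 1.5000e-02 6.9888e+01]
```

Request:
{"fn": "send_rows", "kwargs": {
  "rows": [
    {"gripper": 0.0,"tx": -0.0007,"ty": 0,"tz": 0.002,"turn": 0},
    {"gripper": 0.0,"tx": -0.0015,"ty": 0,"tz": 0.004,"turn": 0},
    {"gripper": 0.0,"tx": -0.002,"ty": 0,"tz": 0.0055,"turn": 0},
    {"gripper": 0.0,"tx": -0.002,"ty": 0,"tz": 0.0055,"turn": 0}
  ]
}}

```text
clock: 24.92
tcp_pos: [474.9, -262.6, 73.9]
tool_rot: [0.019, 0.986, -0.008, 0.164]
force: [-0.1, 0.2, -3.0]
grip_width: 0.129
gripper_force: 49.6
```

```bash
python3 to.py 469 -261 90 0;python3 rr.py 31
```

```text
24.925 grasp now [ 468.9 -261.8   91.5] M [[0.946, -0.021, 0.324], [-0.009, -0.999, -0.04], [0.324, 0.035, -0.945]] F [-0.1  0.2 -3. ] 11.388639065860943 49.560923650860786
shift [-0.4 -0.9  1.5]
low 179 [[439.0, -294.0, 34.0], [485.5, -282.6, 36.7], [524.4, -219.0, 40.9]]
mid 295 [[439.5, -286.8, 56.1], [503.8, -268.8, 62.7], [524.5, -245.2, 69.5]]
wrist top 3270 [[484.4, -285.8, 51.9], [510.3, -264.4, 64.2], [523.8, -243.4, 68.0]]
[7.0000e-03 1.8000e-02 6.3625e+01]
```

Request:
{"fn": "send_rows", "kwargs": {
  "rows": [
    {"gripper": 0.0,"tx": -0.0003,"ty": 0,"tz": 0.0008,"turn": 0},
    {"gripper": 0.0,"tx": -0.0005,"ty": 0,"tz": 0.0016,"turn": 0},
    {"gripper": 0.0,"tx": -0.0005,"ty": 0,"tz": 0.0016,"turn": 0}
  ]
}}

```text
clock: 25.4
tcp_pos: [475.1, -262.5, 72.3]
tool_rot: [0.019, 0.986, -0.007, 0.164]
force: [-0.6, 0.2, -2.7]
grip_width: 0.126
gripper_force: 49.6
```

```bash
python3 to.py 469 -261 89 0;python3 rr.py 31
```

```text
25.4 grasp now [ 469.  -261.8   89.9] M [[0.946, -0.021, 0.324], [-0.008, -0.999, -0.04], [0.324, 0.035, -0.945]] F [-0.6  0.2 -2.7] 11.106385296856663 49.56093333545141
shift [-0.3 -0.8  0.8]
low 173 [[439.5, -295.7, 34.0], [491.0, -281.7, 36.4], [534.3, -233.9, 40.9]]
mid 272 [[438.2, -285.1, 56.3], [502.9, -268.0, 61.2], [524.1, -245.5, 68.7]]
wrist top 3202 [[483.8, -285.7, 51.6], [510.4, -264.2, 62.8], [523.9, -243.3, 66.6]]
[-2.1000e-02  1.3000e-02  6.2367e+01]
```

Request:
{"fn": "send_rows", "kwargs": {
  "rows": [
    {"gripper": 0.0,"tx": -0.0002,"ty": 0,"tz": 0.0008,"turn": 0},
    {"gripper": 0.0,"tx": -0.0005,"ty": 0,"tz": 0.0014,"turn": 0},
    {"gripper": 0.0,"tx": -0.0005,"ty": 0,"tz": 0.0014,"turn": 0}
  ]
}}

```text
clock: 25.88
tcp_pos: [475.2, -263.2, 71.7]
tool_rot: [0.019, 0.986, -0.008, 0.165]
force: [-4.6, 1.6, 8.4]
grip_width: 0.13
gripper_force: 49.6
```

```bash
python3 to.py 469 -261 88 0;python3 rr.py 31
```

```text
25.875 grasp now [ 469.1 -262.4   89.4] M [[0.945, -0.022, 0.325], [-0.009, -0.999, -0.041], [0.326, 0.035, -0.945]] F [-4.6  1.6  8.4] 11.429531103113797 49.635161577825535
shift [-0.6 -1.4  1.2]
low 155 [[438.8, -299.9, 34.0], [489.6, -281.0, 36.3], [540.1, -223.7, 41.0]]
mid 267 [[439.1, -286.5, 56.1], [502.8, -268.0, 60.9], [524.3, -244.5, 68.9]]
wrist top 3170 [[483.6, -285.9, 51.6], [510.5, -264.4, 62.5], [524.1, -243.6, 66.6]]
[-3.2000e-02  3.2000e-02  6.2077e+01]
```

Contact: the tile now pushes up 8 N. I'll ease the grip to let the rack settle, open, then retreat along the tool axis.

Request:
{"fn": "send_rows", "kwargs": {
  "rows": [
    {"gripper": 0.0,"tx": 0,"ty": 0,"tz": 0,"turn": 0},
    {"gripper": 0.0,"tx": 0,"ty": 0,"tz": 0,"turn": 0},
    {"gripper": 0.0,"tx": 0,"ty": 0,"tz": 0,"turn": 0}
  ],
  "newtons": 4
}}

```text
clock: 26.35
tcp_pos: [475.3, -263.4, 71.5]
tool_rot: [0.02, 0.986, -0.008, 0.165]
force: [-3.4, -0.7, 6.1]
grip_width: 0.14
gripper_force: 4.0
```

Request:
{"fn": "send_rows", "kwargs": {
  "rows": [
    {"gripper": 0.034,"tx": 0,"ty": 0,"tz": 0,"turn": 0},
    {"gripper": 0.034,"tx": 0,"ty": 0,"tz": 0,"turn": 0},
    {"gripper": 0.034,"tx": 0,"ty": 0,"tz": 0,"turn": 0},
    {"gripper": 0.034,"tx": 0,"ty": 0,"tz": -0.02,"turn": 0},
    {"gripper": 0.034,"tx": 0,"ty": 0,"tz": -0.06,"turn": 0},
    {"gripper": 0.034,"tx": 0,"ty": 0,"tz": -0.1,"turn": 0},
    {"gripper": 0.034,"tx": 0,"ty": 0,"tz": -0.1,"turn": 0}
  ]
}}

```text
clock: 27.22
tcp_pos: [443.5, -259.1, 167.5]
tool_rot: [0.02, 0.986, -0.007, 0.166]
force: [0.2, -0.1, -0.4]
grip_width: 0.388
gripper_force: 0.0
```

```bash
python3 st.py; python3 rr.py 31; python3 lid2.py 34 60; python3 - <<'E'
import cv2,numpy as np
a=cv2.imread('pics/rr.png');b=cv2.imread('pics/rw.png')
cv2.imwrite('pics/v8.png',np.hstack([cv2.resize(a[180:400,140:460],(436,300),interpolation=2),cv2.resize(b,(364,300))]))
E
```

```text
27.225 [ 443.5 -259.1  167.5] [[0.945, -0.021, 0.327], [-0.008, -0.999, -0.041], [0.328, 0.037, -0.944]] [-0.073  0.352  0.711  2.232 -0.89   0.483 -0.244] [ 0.2 -0.1 -0.4] 34.20898656661555 0.0
low 159 [[439.3, -292.6, 34.1], [489.6, -280.6, 37.0], [524.5, -242.3, 40.7]]
mid 386 [[438.4, -286.3, 56.2], [490.1, -267.1, 61.2], [524.4, -242.7, 70.3]]
wrist top 1289 [[479.1, -286.1, 51.9], [511.1, -264.6, 61.8], [524.4, -243.3, 66.7]]
[-2.1000e-02  5.0000e-02  6.1619e+01]
scene 1437 slope x,y [-1.0000e-03  9.0000e-03  3.6419e+01] x [590.7 661.5] y [-309.2 -216.4]
wrist 7216 slope x,y [-1.0000e-03  0.0000e+00  3.7485e+01] x [590.5 646.8] y [-307.7 -216. ]
```

View pics/v8.png

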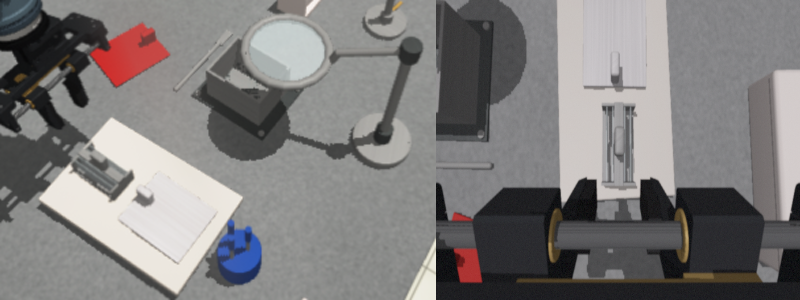

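The rack stands upright at about (100,172) in the left picture, next to the flat lid at about (170,215), and both are on the tile. The magnifier and bystanders are undisturbed and the hand is clear, so I'm handing in.

```bash
python3 -c "
from station import arm
print(arm.job_done())"
```

```text
the job is handed in; nothing more can be done
None
```

I tipped the lid about 0.22 rad with its back edge on the rim, laid it flat on the tile, stood the rack upright beside it, and handed the job in at about 27 s; no verdict was returned.

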